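# Putting the starter gullies on the drip line

### The job

Put all three starter gullies on the drip line: first press the test button on the pump's breaker so that its lever drops and the line is dead, and leave it down while you work. Lift any glass cloche off its collar and stand it upright on the bamboo drainer, then slide every gully along the bench - do not lift or tip it, there are roots inside - until the dark opening in the middle of its collar is right under a drip needle, each under its own. When all is in place lift the breaker lever back up to on, and leave everything else on the bench where it stands.

Things in the scene. Friction and masses are not known exactly. Their poses are not given: they have to be found in the camera images.
- gully1_mid (a point): Starter gully: closed white plastic channel with planted roots inside, 200 long x 60 wide x 50 high mm (seam and caps 2 mm proud), about 0.45 kg, loose on the bench. This point is its centre, half-way up; x along its length towards the collar end, y across its width, z up. Can be gripped across the 60 mm anywhere along its length; a drain stub sticks 12 mm out of the other end.
- gully1_mark (a point): The marked spot of gully1: the dark 16 mm feed opening in the middle of its grey silicone collar (42 mm across, 6 mm high, fixed to the gully's lid). The point is the middle of the collar's upper face, 60 mm along the gully's x from the centre and 31 mm above it. Same axes as the gully.
- gully2_mid (a point): Starter gully: closed white plastic channel with planted roots inside, 200 long x 60 wide x 50 high mm (seam and caps 2 mm proud), about 0.45 kg, loose on the bench. This point is its centre, half-way up; x along its length towards the collar end, y across its width, z up. Can be gripped across the 60 mm anywhere along its length; a drain stub sticks 12 mm out of the other end.
- gully2_mark (a point): The marked spot of gully2: the dark 16 mm feed opening in the middle of its grey silicone collar (42 mm across, 6 mm high, fixed to the gully's lid). The point is the middle of the collar's upper face, 60 mm along the gully's x from the centre and 31 mm above it. Same axes as the gully.
- gully3_mid (a point): Starter gully: closed white plastic channel with planted roots inside, 200 long x 60 wide x 50 high mm (seam and caps 2 mm proud), about 0.45 kg, loose on the bench. This point is its centre, half-way up; x along its length towards the collar end, y across its width, z up. Can be gripped across the 60 mm anywhere along its length; a drain stub sticks 12 mm out of the other end.
- gully3_mark (a point): The marked spot of gully3: the dark 16 mm feed opening in the middle of its grey silicone collar (42 mm across, 6 mm high, fixed to the gully's lid). The point is the middle of the collar's upper face, 60 mm along the gully's x from the centre and 31 mm above it. Same axes as the gully.
- cloche1_knob (a point): Small glass cloche, about 0.14 kg, standing over the collar of gully1 at the start; some are absent (None). Bell 58 mm across and 70 mm high, open below, 4 mm thick; on top a 10 mm neck, 12 mm across, and an upright round knob 24 mm across and 26 mm high; 106 mm high in all. The point is the middle of the knob, 93 mm above the rim; z up along its axis.
- cloche2_knob (a point): Small glass cloche, about 0.14 kg, standing over the collar of gully2 at the start; some are absent (None). Bell 58 mm across and 70 mm high, open below, 4 mm thick; on top a 10 mm neck, 12 mm across, and an upright round knob 24 mm across and 26 mm high; 106 mm high in all. The point is the middle of the knob, 93 mm above the rim; z up along its axis.
- cloche3_knob (a point): Small glass cloche, about 0.14 kg, standing over the collar of gully3 at the start; some are absent (None). Bell 58 mm across and 70 mm high, open below, 4 mm thick; on top a 10 mm neck, 12 mm across, and an upright round knob 24 mm across and 26 mm high; 106 mm high in all. The point is the middle of the knob, 93 mm above the rim; z up along its axis.
- needle1 (a point): Tip of drip needle 1 of the fixed drip unit: a thin steel needle hanging straight down, tip 74 mm above the bench, 18 mm above a collar. Axes of the unit: x away from the robot, y along the bar, z up. The needles stand 150 mm apart along the unit's y; any gully may go under any needle.
- needle2 (a point): Tip of drip needle 2 of the fixed drip unit: a thin steel needle hanging straight down, tip 74 mm above the bench, 18 mm above a collar. Axes of the unit: x away from the robot, y along the bar, z up. All three hang from black drippers (lower end 118 mm above the bench) under a round bar 18 mm thick, 450 mm long, centred 165 mm above the bench.
- needle3 (a point): Tip of drip needle 3 of the fixed drip unit: a thin steel needle hanging straight down, tip 74 mm above the bench, 18 mm above a collar. Axes of the unit: x away from the robot, y along the bar, z up. The unit's tank, 100 mm high, begins 80 mm behind the needles (+x); nothing stands under the needles.
- drainer_top (a point): Low fixed bamboo drainer (drying rack), slats along its y: 260 (x) x 130 (y) mm, 40 mm high. This point is the middle of its top; x and y along its sides, z up. Empty at the start; three cloches fit in a row along x, 80 mm apart.
- test_button (a joint): Test button of the pump's earth-leakage breaker: 0 released, 0.006 m fully down; about 1.5 N to start it and 5 N to the bottom; springs back. About half-way down it knocks the breaker lever off its rest.
- test_top (a point): Middle of the round white test button's top face (28 mm across, 8 mm proud of a 38 mm grey ring) on the black breaker, on a grey sloping console (160 x 166 mm). z points out of the face, which slopes 20 degrees, lower towards the robot; the button is pressed along -z. x runs up the slope, y sideways.
- lever (a joint): Breaker lever: 0 when on, standing up and leaning 10 degrees back, away from the robot (+x); grows as it tips towards the robot (-x); 1.15 rad when dropped (off), 56 degrees forward of upright. It goes over centre at 0.17 rad and falls by its own weight to whichever end it is nearer; very light (under 1 N at the tip).
- lever_hinge (a point): Centre of the lever's hinge, just inside the black breaker; its axis is level, across the console. 62 mm beside the test button (+y in the console's axes).
- lever_tip (a point): Free end of the grey lever, 65 mm from the hinge. The lever is a bar 16 mm wide (along the hinge axis) and 10 mm thick with a head 26 mm wide, 16 mm thick and 22 mm long at its end; it can be pinched across the head (its 26 mm runs along the hinge axis) and led round. The sloping face passes about 8 mm over the hinge; dropped, the head stands about 25 mm clear of it.
- mister: Clear spray bottle, 68 mm across, 160 high; a bystander, to be left where it is. The origin is the centre of its underside.
- trowel: Hand trowel lying flat, 310 mm long along its x, 28 high; a bystander, to be left where it is. The origin is the centre of its underside.
- spare_collar: Spare grey silicone collar, ring 80 mm across, 10 high; a bystander, to be left where it is. The origin is the centre of its underside.
- feed_jar: Amber glass jar of plant feed, 64 mm across, 110 high; a bystander, to be left where it is. The origin is the centre of its underside.

How it is judged:
By the outcome, as a careful person would: the job done as asked, in the order asked, and still so for the second after the job is handed in, with the robot touching nothing.
Of cloche1, cloche2, cloche3 only 2 to 3 are there at a start; the rules pass over those that are not, and their reading is None.
At some moment in a run one of gully1, gully2, gully3 may be knocked a few centimetres aside while the robot is not near it.
It also fails if it takes over 210 s, if anything falls off the work surface, if the arm or the gripper's body presses on something with over 40 N, if the wrist force passes 120 N, or if a joint passes its speed limit or range.

### The arm

A 6-joint arm with a two-finger parallel gripper is mounted at the origin on the work surface. World frame = base frame: x ahead of the robot, y to its left, z up, the work surface at z = 0. Lengths are in m, angles in rad, forces in N, time in s.
With the tool pointing down it reaches from about 0.375 to 0.9 m from the base axis. Payload 3.1 kg.
Tool frame: the origin (TCP) lies between the finger pads; the fingertips stand 22 mm ahead of it and the grasp point (between the pads) lies 3 mm ahead of it; z points along the fingers, y is the line along which they close (so a half turn about z gives the same grasp; the last joint's range is limited). The gripper opens to 87 mm and grips with 3 to 60 N. Pads are 19 mm wide; open, the fingers measure 117 mm over their backs; the gripper's body (75 mm by 190 mm) begins 51 mm behind the grasp point.
Start: joints at [1.024, 0.527, 1.433, -0, 1.181, -0.178], TCP at [0.225, 0.583, 0.245] pointing down, gripper open.
Joint ranges: [-3.08, 3.08], [-0.75, 2.2], [0.22, 2.44], [-1.43, 4.57], [0, 2.65], [-2.85, 2.85]. Speed limits (rad/s): [2.79, 2.79, 3.14, 3.14, 3.14, 3.14].

### API

Orientations are given as a unit quaternion [x, y, z, w].
In Python, from rig import robot gives the robot as it stands.
- The arm moves only by the tool move_arm, never from a script. Its argument "series" is text: rows parted by semicolons, each of 6 numbers parted by spaces: the shift along the tool's x, y, z in mm, then the turn, a rotation vector about the tool's x, y, z in degrees. In form: dx dy dz ax ay az; .... A call has 1 to 8 rows; each row is the pose to reach, as a shift and turn from the pose commanded when the call began, along the tool's axes at that moment; what a row does not reach only later rows make up. A row lasts 1/12 s, in which the tool goes at most 41.7 mm and 7.16 degrees, less where a joint would pass 70% of its speed; a pose out of reach is approached as far as the arm can. A call with a gripper value outside its range is refused whole. "jaw" is the opening, from 0 (shut) to 1 (fully open), set as the call begins (left out, the last holds). The fingers move at their own pace and stop on an object; "newtons" is the grip in N (left out, the last holds). Time passes only in rows, so rows that repeat a pose let the fingers close. It gives the time, the measured TCP pose, the force, the opening and the grip force at its end, in the units of the state.
- robot.get_obs(): the state, without advancing time (a new reading comes with each control period).
- robot.camera(name): name is "scene" or "top"; returns a dict with "img" (384x512x3 uint8, red, green, blue), "mtx" (3x3 intrinsics, pixels), "distortion" ([k1, k2, p1, p2, k3] as OpenCV has them; the pictures are not rectified), "world_to_cam" (4x4, takes a point from world to camera coordinates). Camera axes: x right, y down, z forward; pixel columns grow to the right and rows downward; lengths in m; the calibration is good to about 2 mm. A picture is of the moment at which its call begins. There is no depth.
- robot.hand_in(): hands the job in; it is judged then, once.
Trained networks look in a picture, given as the dict that the camera call returned (one of the last four; its "shot" number tells which), for a name from the list of things; names that differ only in an ending like _2 or _b are one class to them, and where a whole thing is asked for, a point or a joint stands for the part that bears it (a point fixed in the world has none). Each returns a list of dicts, best first, with "p" (0 to 1); they miss things now and then, are a little off and sometimes report something else, mostly with a low value. They report only what shows in the picture. A call takes as long as a camera call.
- robot.search_frame(picture, thing): "xyz" ([x, y, z] in m, in world coordinates, good to about 4 mm: the middle of the surface that is visible of it).
- robot.tip_of(picture, thing): "xyz" ([x, y, z] in m, in world coordinates, good to about 4 mm: a listed point, or the origin of a listed thing).
The state is a dict: "time": time; "q": joint angles; "joint_velocities": joint speeds; "joint_torque": joint torques, N m; "position": TCP position; "tool_rot": TCP orientation; "ft_force": force on the tool from outside, world axes, zero at the start; "moment": the same for the moment, N m; "grip_width": finger opening in m; "grip_force": force on a finger pad.
Only numpy, scipy, OpenCV 4.12 (cv2) and the standard library are available. Lean on these libraries where they do the work, as an engineer would, in place of code of your own. Each camera call takes 0.05 s, during which the arm holds its last target. There are 200 camera calls.

## Working session

There is one attempt and no reset: what is moved stays moved. The work goes in short steps, Python scripts to look and compute and a tool call to move; the robot and the scene stay as the last step left them, time stands still between calls to the robot, and variables do not carry over. Pictures are saved under pics/ and viewed, at most 14 in all, crops included, and the job is handed in when it is done.

Besides the shell and the picture viewer there is one more tool, called after ">>>" by a JSON object that holds its "method" and its "body". move_arm: Moves the arm, as the interface text tells. Its arguments: {"type":"object","properties":{"series":{"type":"string"},"jaw":{"type":"number"},"newtons":{"type":"number"}},"required":["series"]}

```bash
ls; mkdir -p pics
cat > h.py <<'E'
from rig import robot
import cv2, numpy as np
from scipy.spatial.transform import Rotation as R
def snap(n, f):
    c=robot.camera(n); cv2.imwrite('pics/'+f+'.png', cv2.cvtColor(c['img'],cv2.COLOR_RGB2BGR)); return c
E
python3 - <<'E'
from h import *
o=robot.get_obs(); print({k:np.round(v,3) for k,v in o.items()})
names=[f'gully{i}_{s}' for s in('mid','mark') for i in(1,)]+['cloche1_knob','needle1','drainer_top','test_top','lever_hinge','lever_tip','mister','trowel','spare_collar','feed_jar']
for n in('scene','top'):
    c=snap(n,n+'0')
    print(n, np.round(c['world_to_cam'],3).tolist(), c['mtx'][0][0])
    for t in names:
        print(t,[(np.round(d['xyz'],3).tolist(),round(d['p'],2)) for d in robot.tip_of(c,t)][:5])
E
```

```text
pics
{'time': np.float64(0.0), 'q': array([ 1.023,  0.528,  1.434, -0.   ,  1.181, -0.178]), 'joint_velocities': array([-0.002, -0.   , -0.001, -0.   , -0.001, -0.002]), 'joint_torque': array([ 1.0000e-03, -4.4005e+01, -1.7659e+01,  6.3000e-02,  5.8000e-02,
       -0.0000e+00]), 'position': array([0.225, 0.582, 0.244]), 'tool_rot': array([ 0.183,  0.983, -0.001, -0.   ]), 'ft_force': array([ 1.003,  0.453, -0.413]), 'moment': array([-0.038, -0.008, -0.009]), 'grip_force': np.float64(0.0), 'grip_width': np.float64(0.087)}
scene [[-0.806, 0.592, 0.002, 0.383], [0.336, 0.462, -0.821, -0.037], [-0.487, -0.661, -0.571, 1.668], [0.0, 0.0, 0.0, 1.0]] 417.1756844899128
gully1_mid [([0.482, 0.139, 0.027], 0.68)]
gully1_mark [([0.54, 0.139, 0.055], 0.66), ([0.701, -0.316, 0.002], 0.55), ([0.531, -0.124, 0.057], 0.38)]
cloche1_knob [([0.543, 0.136, 0.144], 0.65)]
needle1 [([0.661, -0.142, 0.074], 0.69), ([0.678, 0.151, 0.071], 0.64), ([0.671, 0.005, 0.069], 0.61), ([0.589, -0.007, 0.056], 0.52)]
drainer_top [([0.497, 0.39, 0.044], 0.87), ([0.678, 0.152, 0.075], 0.73)]
test_top [([0.51, -0.358, 
[... 615 characters left out ...]
, 0.024], 0.8), ([0.708, -0.316, 0.004], 0.57), ([0.48, -0.423, 0.106], 0.38), ([0.679, 0.154, 0.072], 0.27)]
gully1_mark []
cloche1_knob [([0.702, 0.305, 0.002], 0.66), ([0.54, 0.135, 0.145], 0.6), ([0.669, 0.008, 0.075], 0.34)]
needle1 [([0.657, -0.144, 0.074], 0.89), ([0.676, 0.152, 0.071], 0.87), ([0.666, 0.009, 0.077], 0.75)]
drainer_top [([0.49, 0.388, 0.043], 0.71)]
test_top [([0.479, -0.423, 0.109], 0.54)]
lever_hinge [([0.508, -0.358, 0.154], 0.53), ([0.498, -0.365, 0.089], 0.44)]
lever_tip [([0.51, -0.36, 0.154], 0.44)]
mister [([0.705, -0.315, -0.0], 0.92)]
trowel [([0.481, 0.14, 0.023], 0.7), ([0.237, 0.3, -0.006], 0.64)]
spare_collar [([0.285, -0.251, -0.004], 0.54)]
feed_jar []
```

Run:
```python
from h import *
for n in('scene','top'):
    c=robot.camera(n)
    for i in (1,2,3):
      for t in (f'gully{i}_mid',f'gully{i}_mark',f'cloche{i}_knob',f'needle{i}'):
        print(n,t,[(np.round(d['xyz'],3).tolist(),round(d['p'],2)) for d in robot.tip_of(c,t)][:3])
```

```text
scene gully1_mid [([0.482, 0.142, 0.025], 0.9), ([0.588, -0.007, 0.142], 0.47)]
scene gully1_mark [([0.54, 0.137, 0.058], 0.63), ([0.238, 0.301, -0.0], 0.52)]
scene cloche1_knob [([0.539, 0.135, 0.145], 0.64)]
scene needle1 [([0.672, 0.006, 0.067], 0.71), ([0.678, 0.148, 0.073], 0.63), ([0.66, -0.144, 0.074], 0.61)]
scene gully2_mid [([0.508, -0.363, 0.156], 0.63), ([0.527, -0.002, 0.026], 0.62)]
scene gully2_mark [([0.586, -0.008, 0.054], 0.81), ([0.531, -0.126, 0.056], 0.68), ([0.53, -0.125, 0.144], 0.58)]
scene cloche2_knob [([0.59, -0.004, 0.141], 0.66)]
scene needle2 [([0.672, 0.006, 0.067], 0.71), ([0.678, 0.148, 0.073], 0.63), ([0.66, -0.144, 0.074], 0.61)]
scene gully3_mid [([0.472, -0.13, 0.022], 0.87), ([0.708, 0.304, -0.002], 0.58)]
scene gully3_mark [([0.529, -0.125, 0.059], 0.84)]
scene cloche3_knob [([0.528, -0.121, 0.146], 0.56)]
scene needle3 [([0.672, 0.006, 0.067], 0.71), ([0.678, 0.148, 0.073], 0.63), ([0.66, -0.144, 0.074], 0.61)]
top gully1_mid [([0.48, 0.14, 0.024], 0.98)]
top gully1_mark [([0.542, 0.138, 0.055], 0.83), ([0.592, -0.008, 0.058], 0.31), ([0.481, 0.14, 0.026], 0.27)]
top cloche1_knob []
top needle1 [([0.666, 0.008, 0.08], 0.78), ([0.657, -0.148, 0.077], 0.76), ([0.679, 0.155, 0.072], 0.64)]
top gully2_mid [([0.534, -0.0, 0.026], 0.88)]
top gully2_mark [([0.591, -0.006, 0.058], 0.71)]
top cloche2_knob [([0.591, -0.006, 0.141], 0.58), ([0.656, -0.142, 0.077], 0.47), ([0.592, -0.003, 0.056], 0.16)]
top needle2 [([0.666, 0.008, 0.08], 0.78), ([0.657, -0.148, 0.077], 0.76), ([0.679, 0.155, 0.072], 0.64)]
top gully3_mid [([0.47, -0.129, 0.025], 0.97)]
top gully3_mark [([0.534, -0.126, 0.055], 0.85)]
top cloche3_knob [([0.534, -0.127, 0.142], 0.83)]
top needle3 [([0.666, 0.008, 0.08], 0.78), ([0.657, -0.148, 0.077], 0.76), ([0.679, 0.155, 0.072], 0.64)]
```

View pics/scene0.png

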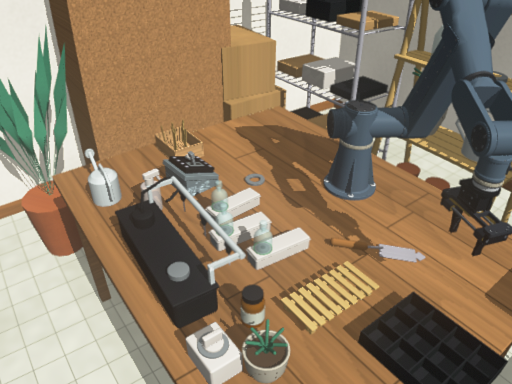

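View pics/top0.png

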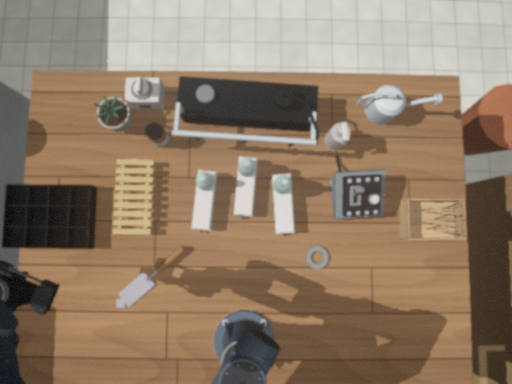

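```bash
cat >> h.py <<'E'
def go(pos, rot):
    """tool-frame delta from current measured pose to target pos, rot(Rotation)"""
    o=robot.get_obs(); T=R.from_quat(o['tool_rot'])
    d=T.inv().apply(np.array(pos)-o['position'])*1000; a=(T.inv()*rot).as_rotvec(degrees=True)
    print('delta',np.round(d,1),np.round(a,1),'pos',np.round(o['position'],4))
DOWN=R.from_matrix([[-1,0,0],[0,1,0],[0,0,-1]])
def yaw(deg): return R.from_euler('z',deg,degrees=True)*DOWN
def find(t, n='top', k=3):
    c=robot.camera(n); r=[(np.round(d['xyz'],3).tolist(),round(d['p'],2)) for d in robot.tip_of(c,t)][:k]; print(n,t,r)
def fit(t, guess, n=4, rad=.05):
    """mean of near reports over both cameras"""
    P=[]
    for i in range(n):
        for cn in('top','scene'):
            c=robot.camera(cn)
            P+=[d['xyz'] for d in robot.tip_of(c,t) if np.linalg.norm(np.array(d['xyz'])-guess)<rad][:1]
    P=np.array(P); print(t,np.round(np.median(P,0),4),'sd',np.round(P.std(0),4),len(P)); return np.median(P,0)
E
python3 - <<'E'
from h import *
c=robot.camera('top'); im=cv2.cvtColor(c['img'],cv2.COLOR_RGB2BGR)
a=cv2.resize(im[160:230,320:400],(640,560),interpolation=cv2.INTER_CUBIC); cv2.imwrite('pics/brk.png',a)
fit('test_top',[.48,-.423,.108],2); fit('lever_hinge',[.498,-.362,.088],2,.03); fit('lever_tip',[.509,-.36,.154],2,.03)
go([.44,.42,.26],DOWN)
# console outline points to world at assumed plane test
E
```

```text
test_top [ 0.4822 -0.4238  0.1088] sd [0.0001 0.0005 0.0003] 2
lever_hinge [ 0.4966 -0.3622  0.0878] sd [0.0013 0.0014 0.0023] 4
lever_tip [ 0.509  -0.3597  0.1534] sd [0.001  0.0006 0.0008] 4
delta [-259.   -74.6  -15.4] [  0.   -0.  -21.1] pos [0.2253 0.583  0.2446]
```

View pics/brk.png

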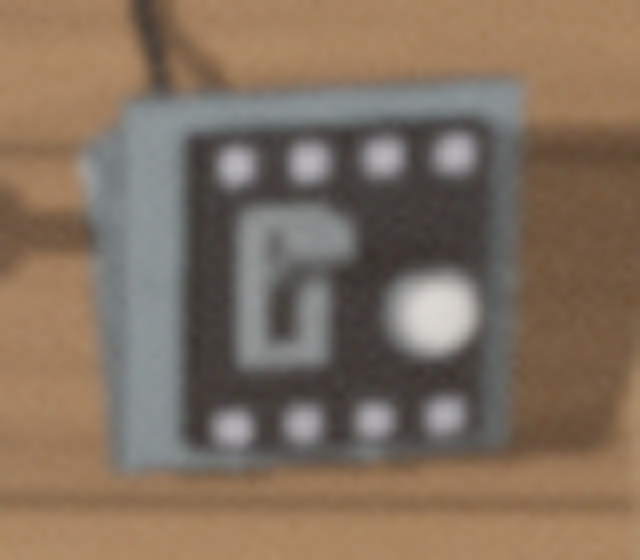

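Run:
```python
from h import *
go([.45,.36,.26],DOWN)
```

```text
delta [-290.  -127.   -15.5] [  0.   -0.  -21.1] pos [0.2253 0.583  0.2446]
```

>>> {"method": "move_arm", "body": {"series": "-30 -13 -2 0 0 -3; -70 -31 -4 0 0 -6; -110 -48 -6 0 0 -9; -150 -66 -8 0 0 -12; -190 -83 -10 0 0 -15; -228 -100 -12 0 0 -18; -264 -115 -14 0 0 -20; -290 -127 -15.5 0 0 -21.1", "jaw": 0}}

```text
time: 4.52
position: [0.4521, 0.3579, 0.2604]
tool_rot: [0.0, 1.0, -0.0, 0.001]
ft_force: [0.6, 0.7, -0.2]
grip_width: 0.0418
grip_force: 0.0
```

>>> {"method": "move_arm", "body": {"series": "-12 -35 0 0 0 0; -25 -73 0 0 0 0; -38 -111 0 0 0 0; -50 -150 0 0 0 0; -63 -188 0 0 0 0; -75 -226 0 0 0 0; -88 -264 0 0 0 0; -100 -300 0 0 0 0"}}

```text
time: 5.18
position: [0.5503, 0.0577, 0.2603]
tool_rot: [0.0, 1.0, -0.0, 0.0]
ft_force: [-0.0, 0.2, 0.3]
grip_width: 0.0007
grip_force: 0.0
```

>>> {"method": "move_arm", "body": {"series": "6 -35 0 0 0 0; 12 -73 0 0 0 0; 20 -111 0 0 0 0; 25 -150 0 0 0 0; 31 -188 0 0 0 0; 37 -226 0 0 0 0; 44 -264 0 0 0 0; 50 -300 0 0 0 0"}}

```text
time: 5.85
position: [0.499, -0.2422, 0.2603]
tool_rot: [0.001, 1.0, -0.0, 0.0]
ft_force: [0.5, 0.1, -0.1]
grip_width: 0.0002
grip_force: 0.0
```

Run:
```python
from h import *
Rb=R.from_euler('z',3,degrees=True)*R.from_euler('y',-20,degrees=True)
n=Rb.apply([0,0,1]); T=np.array([.481,-.4235,.1085])
go(T+n*(.022+.06),Rb*DOWN)
print(robot.get_obs()['q'])
```

```text
delta [  45.9 -182.8   74.8] [ -0.6 -20.   -3. ] pos [ 0.499  -0.2422  0.2603]
[-6.53247897e-01  4.13850605e-01  1.59293198e+00 -9.62978775e-05
  1.13426438e+00 -2.22299825e+00]
```

>>> {"method": "move_arm", "body": {"series": "5 -30 0 0 -2 0; 15 -65 0 0 -5 -1; 25 -100 0 0 -8 -1; 35 -135 5 0 -12 -2; 42 -165 20 0 -16 -2; 46 -183 40 -0.6 -20 -3; 46 -183 65 -0.6 -20 -3; 46 -183 75 -0.6 -20 -3"}}

```text
time: 6.52
position: [0.4694, -0.4196, 0.1917]
tool_rot: [-0.012, 0.988, 0.004, 0.155]
ft_force: [-0.7, 1.5, -0.3]
grip_width: 0.0006
grip_force: 0.0
```

Run:
```python
from h import *
Rb=R.from_euler('z',3,degrees=True)*R.from_euler('y',-20,degrees=True)
n=Rb.apply([0,0,1])
for cn in('top','scene'): find('test_top',cn); find('lever_tip',cn)
T=np.array([.481,-.4235,.1085])
go(T+n*(.022+.01),Rb*DOWN)
c=robot.camera('scene'); im=cv2.cvtColor(c['img'],cv2.COLOR_RGB2BGR)
cv2.imwrite('pics/b2.png',cv2.resize(im[90:210,130:270],(700,600),interpolation=cv2.INTER_CUBIC))
```

```text
top test_top []
top lever_tip [([0.509, -0.358, 0.153], 0.54)]
scene test_top []
scene lever_tip [([0.51, -0.36, 0.154], 0.64)]
delta [19.5 -5.1 53.8] [-0.5 -2.  -1.3] pos [ 0.4718 -0.4189  0.1958]
```

View pics/b2.png

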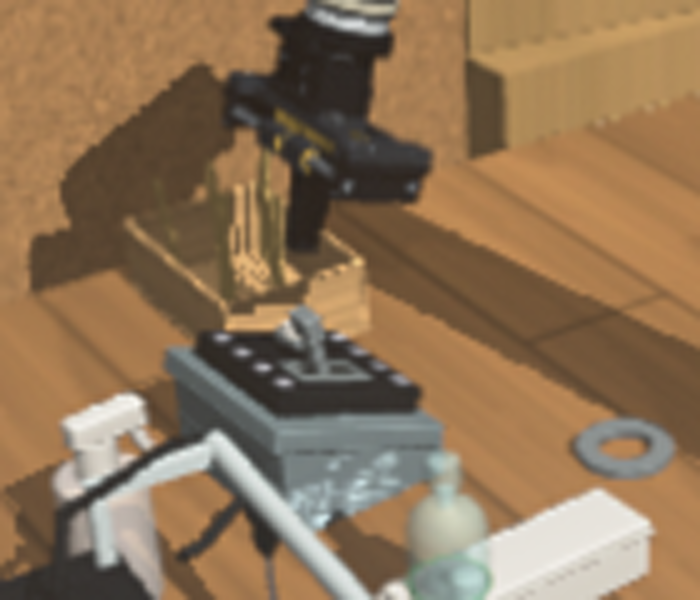

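>>> {"method": "move_arm", "body": {"series": "5 -1 12 -0.5 -2 -1.3; 10 -3 25 -0.5 -2 -1.3; 15 -4 38 -0.5 -2 -1.3; 19.5 -5 48 -0.5 -2 -1.3; 19.5 -5 54 -0.5 -2 -1.3; 19.5 -5 54 -0.5 -2 -1.3"}}

```text
time: 7.47
position: [0.4883, -0.4193, 0.1448]
tool_rot: [-0.012, 0.988, 0.004, 0.151]
ft_force: [-0.1, 0.7, -0.1]
grip_width: 0.0
grip_force: 0.0
```

Run:
```python
from h import *
Rb=R.from_euler('z',3,degrees=True)*R.from_euler('y',-20,degrees=True)
n=Rb.apply([0,0,1])
T=np.array([.481,-.4235,.1085])
go(T+n*(.022-.005),Rb*DOWN)
```

```text
delta [18.7 -4.3 15.5] [-0.3 -2.6 -1.6] pos [ 0.4883 -0.4193  0.1448]
```

Run:
```python
from h import *
o=robot.get_obs(); print(o['q'],o['ft_force'],o['time'])
```

```text
[-0.99906326  0.62272473  1.63421383  0.3804123   0.76361791 -2.85399634] [-0.05957348  0.71458998 -0.12165453] 7.4667
```

Run:
```python
from h import *
Rb=R.from_euler('z',3,degrees=True)*R.from_euler('y',-20,degrees=True)
n=Rb.apply([0,0,1]); T=np.array([.481,-.4235,.1085])
go(T+n*(.022+.015),Rb*DOWN*R.from_euler('z',45,degrees=True))
```

```text
delta [19.6 -4.4 -4.5] [-1.3 -2.4 43.4] pos [ 0.4883 -0.4193  0.1448]
```

>>> {"method": "move_arm", "body": {"series": "2 0 -6 0 0 6; 5 -1 -8 0 0 13; 10 -2 -8 0 0 20; 15 -3 -8 0 -1 27; 20 -4.4 -8 -0.5 -2 33; 19.6 -4.4 -6 -1 -2.4 39; 19.6 -4.4 -4.5 -1.3 -2.4 43.4; 19.6 -4.4 -4.5 -1.3 -2.4 43.4"}}

```text
time: 8.13
position: [0.4684, -0.4256, 0.1456]
tool_rot: [0.354, 0.919, 0.069, 0.16]
ft_force: [0.4, -0.7, -0.3]
grip_width: 0.0005
grip_force: 0.0
```

Run:
```python
from h import *
Rb=R.from_euler('z',3,degrees=True)*R.from_euler('y',-20,degrees=True)
n=Rb.apply([0,0,1]); T=np.array([.481,-.4235,.1085])
go(T+n*(.022),Rb*DOWN*R.from_euler('z',45,degrees=True)); print(robot.get_obs()['q'])
```

```text
delta [ 1.6  0.4 17.2] [-0.1  0.3 -0.1] pos [ 0.4684 -0.4256  0.1456]
[-1.05535187  0.61096345  1.67983607  0.47057236  0.74156687 -2.22388433]
```

>>> {"method": "move_arm", "body": {"series": "0 0 8 0 0 0; 0 0 13 0 0 0; 0 0 16 0 0 0; 0 0 18 0 0 0; 0 0 20 0 0 0; 0 0 20 0 0 0"}}

```text
time: 8.63
position: [0.4757, -0.4247, 0.1268]
tool_rot: [0.352, 0.919, 0.069, 0.16]
ft_force: [-0.6, 0.7, 1.4]
grip_width: 0.0004
grip_force: 0.9
```

Run:
```python
from h import *
print(robot.get_obs()['ft_force'],robot.get_obs()['position'])
for cn in('top','scene'): find('lever_tip',cn);
```

```text
[-0.56827562  0.70603414  1.36660904] [ 0.47573085 -0.42465444  0.12678569]
top lever_tip [([0.503, -0.357, 0.157], 0.5)]
scene lever_tip [([0.505, -0.359, 0.154], 0.58)]
```

>>> {"method": "move_arm", "body": {"series": "0 0 1.5 0 0 0; 0 0 3 0 0 0; 0 0 4 0 0 0; 0 0 4 0 0 0; 0 0 4 0 0 0"}}

```text
time: 9.25
position: [0.477, -0.4247, 0.1233]
tool_rot: [0.353, 0.919, 0.069, 0.161]
ft_force: [-2.5, 2.3, 4.0]
grip_width: 0.0004
grip_force: 1.9
```

Run:
```python
from h import *
print(robot.get_obs()['ft_force'],robot.get_obs()['position'])
for cn in('top','scene'): find('lever_tip',cn);
```

```text
[-2.52528579  2.28697378  3.97230425] [ 0.47701597 -0.42468144  0.1233413 ]
top lever_tip [([0.462, -0.365, 0.144], 0.37)]
scene lever_tip [([0.445, -0.365, 0.127], 0.58), ([0.496, 0.388, 0.041], 0.26)]
```

>>> {"method": "move_arm", "body": {"series": "0 0 -10 0 0 0; 0 0 -30 0 0 0; 0 0 -60 0 0 0; 0 0 -90 0 0 0; 0 0 -120 0 0 0; 0 0 -120 0 0 0", "jaw": 0.7}}

```text
time: 9.95
position: [0.4362, -0.4305, 0.2424]
tool_rot: [0.353, 0.919, 0.065, 0.165]
ft_force: [0.1, -0.8, 0.2]
grip_width: 0.0324
grip_force: 0.0
```

Run:
```python
from h import *
g={1:([.481,.141,.025],[.541,.137,.056],[.541,.136,.144]),2:([.531,-.001,.025],[.59,-.007,.056],[.59,-.006,.142]),3:([.471,-.13,.025],[.531,-.126,.056],[.531,-.125,.144])}
fit('lever_tip',[.445,-.362,.127],2,.03)
for i in (3,2,1):
    fit(f'cloche{i}_knob',g[i][2],2,.04)
go([.533,-.125,.27],yaw(0)*R.from_euler('z',10,degrees=True))
```

```text
lever_tip [ 0.4451 -0.3611  0.1263] sd [0.0009 0.0017 0.0012] 3
cloche3_knob [ 0.5309 -0.1234  0.1423] sd [0.0026 0.0012 0.0016] 4
cloche2_knob [ 0.5912 -0.0049  0.1404] sd [0.0008 0.001  0.0015] 4
cloche1_knob [0.5428 0.135  0.142 ] sd [0.0019 0.001  0.0004] 4
delta [125.9 292.7   5.8] [  9.7  18.  -31.7] pos [ 0.4358 -0.4266  0.236 ]
```

>>> {"method": "move_arm", "body": {"series": "5 15 -5 1 2 -4; 20 50 -10 2.4 4 -8; 40 90 -10 3.5 7 -12; 60 130 -10 5 9 -16; 80 170 -10 6 12 -20; 95 210 -10 7 14 -24; 110 250 -5 8.5 16 -28; 126 290 0 9.7 18 -31.7"}}

```text
time: 12.22
position: [0.5252, -0.1377, 0.2753]
tool_rot: [0.085, 0.996, -0.001, -0.0]
ft_force: [1.1, -0.3, 0.7]
grip_width: 0.0612
grip_force: 0.0
```

Run:
```python
from h import *
fit('cloche3_knob',[.531,-.125,.144],2,.04)
go([.532,-.125,.147],DOWN); print(robot.get_obs()['q'])
```

```text
cloche3_knob [ 0.5314 -0.1238  0.1416] sd [0.0018 0.0031 0.0032] 4
delta [ -5.4  17.2 127.2] [ -0.   -0.1 -10.1] pos [ 0.5238 -0.141   0.2742]
[-4.68702583e-01  3.81192997e-01  1.60455822e+00 -7.12389502e-04
  1.15659150e+00 -1.86233723e+00]
```

>>> {"method": "move_arm", "body": {"series": "-3 8 15 0 0 -5; -5.4 17 35 0 0 -10; -5.4 17 60 0 0 -10; -5.4 17 85 0 0 -10; -5.4 17 105 0 0 -10; -5.4 17 120 0 0 -10; -5.4 17 127 0 0 -10; -5.4 17 127 0 0 -10"}}

```text
time: 13.28
position: [0.5312, -0.1247, 0.1457]
tool_rot: [0.001, 1.0, 0.001, -0.002]
ft_force: [0.5, 0.2, 0.8]
grip_width: 0.0609
grip_force: 0.0
```

Run:
```python
from h import *
go([.5315,-.1245,.147],DOWN)
c=robot.camera('scene'); im=cv2.cvtColor(c['img'],cv2.COLOR_RGB2BGR)
cv2.imwrite('pics/c3.png',cv2.resize(im[130:270,160:320],(640,560),interpolation=cv2.INTER_CUBIC))
```

```text
delta [-0.3  0.2 -1.3] [ 0.1 -0.2 -0.1] pos [ 0.5312 -0.1247  0.1457]
```

View pics/c3.png

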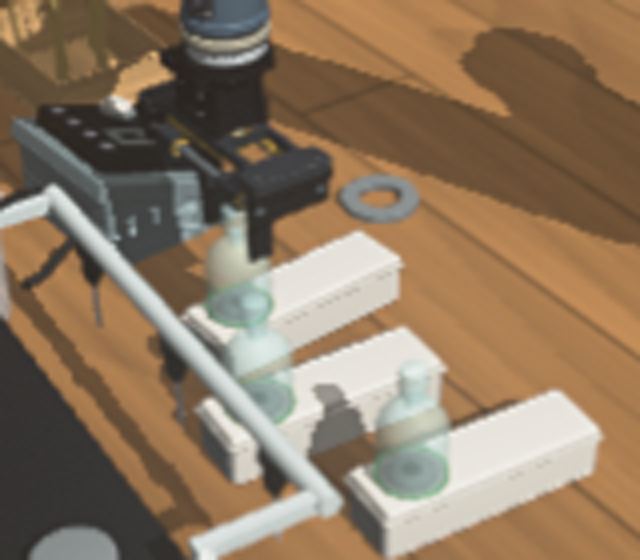

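>>> {"method": "move_arm", "body": {"series": "0 0 0 0 0 0; 0 0 0 0 0 0; 0 0 0 0 0 0; 0 0 0 0 0 0; 0 0 0 0 0 0; 0 0 0 0 0 0; 0 0 0 0 0 0; 0 0 0 0 0 0", "jaw": 0.1, "newtons": 10}}

```text
time: 14.0
position: [0.5329, -0.1237, 0.1475]
tool_rot: [-0.0, 1.0, -0.0, -0.0]
ft_force: [0.3, -1.5, 0.9]
grip_width: 0.024
grip_force: 10.0
```

>>> {"method": "move_arm", "body": {"series": "0 0 -5 0 0 0; 0 0 -15 0 0 0; 0 0 -30 0 0 0; 0 0 -50 0 0 0; 0 0 -75 0 0 0; 0 0 -100 0 0 0; 0 0 -125 0 0 0; 0 0 -140 0 0 0"}}

```text
time: 14.67
position: [0.5335, -0.1237, 0.2909]
tool_rot: [-0.0, 1.0, -0.001, 0.002]
ft_force: [0.4, 0.3, -0.9]
grip_width: 0.0236
grip_force: 10.0
```

Run:
```python
from h import *
D=fit('drainer_top',[.493,.389,.042],2,.04)
c=snap('scene','s1'); snap('top','t1')
go([.574,.389,.287],DOWN); print(robot.get_obs()['q'])
```

```text
drainer_top [0.4953 0.385  0.0422] sd [0.003  0.0008 0.0013] 4
delta [-42.1 512.3  -0.6] [ 0.  -0.2  0. ] pos [ 0.5322 -0.1233  0.2861]
[-4.32020240e-01  3.74127407e-01  1.57879579e+00 -4.88100243e-04
  1.19169177e+00 -2.00330972e+00]
```

View pics/s1.png

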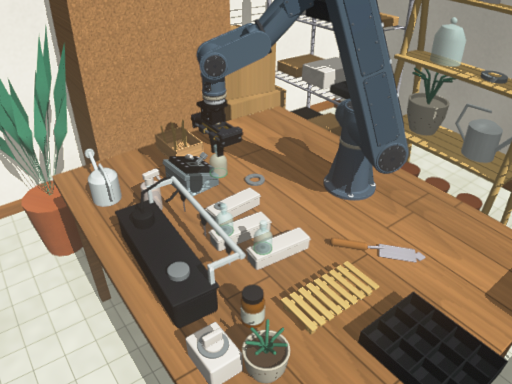

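>>> {"method": "move_arm", "body": {"series": "-2 15 0 0 0 0; -5 45 0 0 0 0; -8 80 0 0 0 0; -12 115 0 0 0 0; -15 150 0 0 0 0; -18 185 0 0 0 0; -21 220 0 0 0 0; -24 255 0 0 0 0"}}

```text
time: 15.83
position: [0.5562, 0.1332, 0.2866]
tool_rot: [-0.0, 1.0, -0.0, -0.001]
ft_force: [1.4, -0.6, -2.3]
grip_width: 0.0237
grip_force: 10.0
```

>>> {"method": "move_arm", "body": {"series": "-2 35 0 0 0 0; -5 70 0 0 0 0; -8 105 0 0 0 0; -11 140 0 0 0 0; -14 175 0 0 0 0; -16 210 0 0 0 0; -17 240 0 0 0 0; -18 255 0 0 0 0"}}

```text
time: 16.5
position: [0.5735, 0.3906, 0.2859]
tool_rot: [-0.002, 1.0, 0.001, -0.001]
ft_force: [0.3, -0.1, -1.2]
grip_width: 0.0239
grip_force: 10.0
```

>>> {"method": "move_arm", "body": {"series": "0 0 20 0 0 0; 0 0 50 0 0 0; 0 0 80 0 0 0; 0 0 110 0 0 0; 0 0 130 0 0 0; 0 0 142 0 0 0; 0 0 147 0 0 0; 0 0 147 0 0 0"}}

```text
time: 17.17
position: [0.5743, 0.3862, 0.1394]
tool_rot: [-0.0, 1.0, -0.001, -0.001]
ft_force: [-0.2, 0.5, -1.4]
grip_width: 0.0238
grip_force: 10.0
```

Run:
```python
from h import *
go([.574,.387,.137],DOWN); print(robot.get_obs()['q'],robot.get_obs()['ft_force'])
c=robot.camera('scene'); im=cv2.cvtColor(c['img'],cv2.COLOR_RGB2BGR)
cv2.imwrite('pics/p3.png',cv2.resize(im[220:360,230:390],(640,560),interpolation=cv2.INTER_CUBIC))
```

```text
delta [0.3 0.8 2.4] [-0.1 -0.1  0. ] pos [0.5743 0.3862 0.1394]
[ 4.31013733e-01  7.34916549e-01  1.33462636e+00 -3.09727969e-04
  1.07415927e+00 -1.14024313e+00] [-0.24070187  0.4828625  -1.4309039 ]
```

View pics/p3.png

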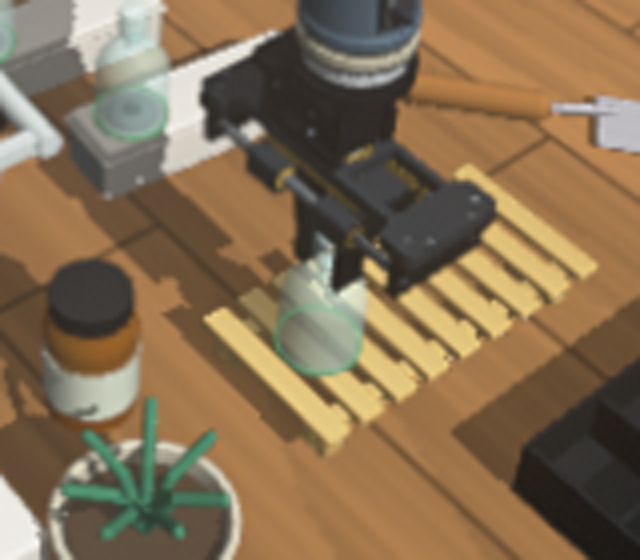

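>>> {"method": "move_arm", "body": {"series": "0 0 1 0 0 0; 0 0 2 0 0 0; 0 0 3 0 0 0; 0 0 3 0 0 0; 0 0 3 0 0 0; 0 0 3 0 0 0"}}

```text
time: 17.72
position: [0.5743, 0.3866, 0.1375]
tool_rot: [-0.0, 1.0, -0.0, -0.0]
ft_force: [0.5, -0.7, -1.5]
grip_width: 0.0232
grip_force: 10.0
```

>>> {"method": "move_arm", "body": {"series": "0 0 1 0 0 0; 0 0 2 0 0 0; 0 0 2 0 0 0; 0 0 2 0 0 0; 0 0 2 0 0 0"}}

```text
time: 18.13
position: [0.5751, 0.3863, 0.1372]
tool_rot: [-0.0, 1.0, -0.0, 0.001]
ft_force: [-2.2, -2.3, 6.0]
grip_width: 0.0236
grip_force: 10.0
```

>>> {"method": "move_arm", "body": {"series": "0 0 0 0 0 0; 0 0 -0.5 0 0 0; 0 0 -1 0 0 0; 0 0 -1 0 0 0; 0 0 -1 0 0 0; 0 0 -1 0 0 0; 0 0 -1 0 0 0; 0 0 -1 0 0 0", "jaw": 0.7}}

```text
time: 18.8
position: [0.5742, 0.3865, 0.136]
tool_rot: [-0.0, 1.0, -0.0, -0.0]
ft_force: [-0.3, -0.1, -0.0]
grip_width: 0.0595
grip_force: 0.0
```

>>> {"method": "move_arm", "body": {"series": "0 0 -10 0 0 0; 0 0 -30 0 0 0; 0 0 -60 0 0 0; 0 0 -90 0 0 0; 0 0 -115 0 0 0; 0 -20 -125 0 0 0; 0 -60 -125 0 0 0; 0 -90 -125 0 0 0"}}

```text
time: 19.47
position: [0.5748, 0.2956, 0.2636]
tool_rot: [-0.001, 1.0, -0.0, 0.002]
ft_force: [-0.7, -0.2, -0.1]
grip_width: 0.0609
grip_force: 0.0
```

>>> {"method": "move_arm", "body": {"series": "-2 -40 0 0 0 0; -4 -80 0 0 0 0; -7 -120 0 0 0 0; -10 -160 0 0 0 0; -12 -200 0 0 0 0; -14 -240 0 0 0 0; -16 -275 0 0 0 0; -17 -300 0 0 0 0"}}

```text
time: 20.13
position: [0.5919, -0.0069, 0.2623]
tool_rot: [0.001, 1.0, -0.001, 0.001]
ft_force: [0.2, 0.1, -1.2]
grip_width: 0.0609
grip_force: 0.0
```

Run:
```python
from h import *
fit('cloche3_knob',[.574,.387,.133],1,.04)
fit('cloche2_knob',[.591,-.006,.142],2,.04)
for i,g in ((1,[.481,.141,.025]),(2,[.531,-.001,.025]),(3,[.471,-.13,.025])): fit(f'gully{i}_mid',g,1,.08)
go([.591,-.0055,.147],DOWN)
```

```text
cloche3_knob [0.5734 0.3877 0.1323] sd [0.0016 0.0014 0.0031] 2
cloche2_knob [ 0.5915 -0.004   0.1422] sd [0.0018 0.002  0.0017] 4
gully1_mid [0.4804 0.1383 0.0291] sd [0. 0. 0.] 1
gully2_mid [0.5282 0.0019 0.0247] sd [0. 0. 0.] 1
gully3_mid [ 0.4711 -0.1304  0.0236] sd [0.0015 0.0006 0.001 ] 2
delta [  0.6  -1.9 114.3] [-0. -0.  0.] pos [ 0.5916 -0.0035  0.2613]
```

>>> {"method": "move_arm", "body": {"series": "0 -1 15 0 0 0; 0.5 -1.5 40 0 0 0; 0.5 -1.5 65 0 0 0; 0.5 -1.5 85 0 0 0; 0.5 -1.5 100 0 0 0; 0.5 -1.5 110 0 0 0; 0.5 -1.5 114 0 0 0; 0.5 -1.5 114 0 0 0"}}

```text
time: 22.0
position: [0.5907, -0.005, 0.1465]
tool_rot: [-0.0, 1.0, 0.0, -0.001]
ft_force: [-0.4, -0.4, 0.2]
grip_width: 0.0613
grip_force: 0.0
```

>>> {"method": "move_arm", "body": {"series": "0 0 0 0 0 0; 0 0 0 0 0 0; 0 0 0 0 0 0; 0 0 0 0 0 0; 0 0 0 0 0 0; 0 0 0 0 0 0; 0 0 0 0 0 0; 0 0 0 0 0 0", "jaw": 0.1, "newtons": 10}}

```text
time: 22.67
position: [0.5912, -0.0049, 0.1475]
tool_rot: [-0.0, 1.0, -0.0, -0.0]
ft_force: [-0.5, 0.5, 1.2]
grip_width: 0.0236
grip_force: 10.0
```

>>> {"method": "move_arm", "body": {"series": "0 0 -5 0 0 0; 0 0 -15 0 0 0; 0 0 -30 0 0 0; 0 0 -50 0 0 0; 0 0 -75 0 0 0; 0 0 -100 0 0 0; 0 0 -125 0 0 0; 0 0 -140 0 0 0"}}

```text
time: 23.33
position: [0.5921, -0.0051, 0.291]
tool_rot: [-0.0, 1.0, -0.001, 0.002]
ft_force: [0.9, 0.5, -1.7]
grip_width: 0.0233
grip_force: 10.0
```

Run:
```python
from h import *
go([.494,.387,.287],DOWN)
for cn in('top','scene'): find('cloche2_knob',cn)
```

```text
delta [ 97.8 392.2   3.1] [-0.1  0.2  0. ] pos [ 0.5921 -0.0051  0.291 ]
top cloche2_knob [([0.592, -0.007, 0.284], 0.68)]
scene cloche2_knob [([0.592, -0.005, 0.285], 0.65)]
```

>>> {"method": "move_arm", "body": {"series": "2 10 0 0 0 0; 7 30 0 0 0 0; 14 60 0 0 0 0; 22 90 0 0 0 0; 30 120 0 0 0 0; 37 150 0 0 0 0; 45 180 0 0 0 0; 52 210 0 0 0 0"}}

```text
time: 24.2
position: [0.5368, 0.2068, 0.2853]
tool_rot: [-0.0, 1.0, -0.0, -0.003]
ft_force: [0.6, -0.5, -1.2]
grip_width: 0.0236
grip_force: 10.0
```

>>> {"method": "move_arm", "body": {"series": "7 30 0 0 0 0; 15 60 0 0 0 0; 23 90 0 0 0 0; 30 120 0 0 0 0; 37 147 0 0 0 0; 42 168 0 0 0 0; 45 180 0 0 0 0; 45 182 0 0 0 0"}}

```text
time: 24.87
position: [0.4918, 0.3891, 0.2855]
tool_rot: [-0.002, 1.0, -0.0, -0.002]
ft_force: [0.8, 0.6, -1.8]
grip_width: 0.0234
grip_force: 10.0
```

>>> {"method": "move_arm", "body": {"series": "0 0 20 0 0 0; 0 0 50 0 0 0; 0 0 80 0 0 0; 0 0 110 0 0 0; 0 0 130 0 0 0; 0 0 142 0 0 0; 0 0 148 0 0 0; 0 0 150 0 0 0"}}

```text
time: 25.53
position: [0.4936, 0.3857, 0.1372]
tool_rot: [-0.0, 1.0, -0.001, -0.001]
ft_force: [-2.0, -1.7, 7.9]
grip_width: 0.0234
grip_force: 10.0
```

>>> {"method": "move_arm", "body": {"series": "0 0 0 0 0 0; 0 0 0 0 0 0; 0 0 0 0 0 0"}}

```text
time: 25.78
position: [0.4946, 0.3871, 0.1382]
tool_rot: [-0.0, 1.0, 0.0, 0.001]
ft_force: [0.3, -0.2, -2.4]
grip_width: 0.0236
grip_force: 10.0
```

>>> {"method": "move_arm", "body": {"series": "0 0 1 0 0 0; 0 0 1.5 0 0 0; 0 0 1.5 0 0 0; 0 0 1.5 0 0 0"}}

```text
time: 26.12
position: [0.4945, 0.3872, 0.1369]
tool_rot: [-0.0, 1.0, 0.0, 0.001]
ft_force: [-0.2, -0.9, 5.5]
grip_width: 0.0238
grip_force: 10.0
```

>>> {"method": "move_arm", "body": {"series": "0 0 0 0 0 0; 0 0 0 0 0 0; 0 0 -0.5 0 0 0; 0 0 -0.5 0 0 0; 0 0 -0.5 0 0 0; 0 0 -0.5 0 0 0; 0 0 -0.5 0 0 0; 0 0 -0.5 0 0 0", "jaw": 0.7}}

```text
time: 26.78
position: [0.4937, 0.3869, 0.1361]
tool_rot: [-0.0, 1.0, -0.0, -0.0]
ft_force: [1.1, 0.3, 0.0]
grip_width: 0.0595
grip_force: 0.0
```

>>> {"method": "move_arm", "body": {"series": "0 0 -10 0 0 0; 0 0 -30 0 0 0; 0 0 -60 0 0 0; 0 0 -90 0 0 0; 0 0 -115 0 0 0; -5 -20 -125 0 0 0; -15 -60 -125 0 0 0; -25 -90 -125 0 0 0"}}

```text
time: 27.45
position: [0.5192, 0.2961, 0.2636]
tool_rot: [-0.002, 1.0, -0.0, 0.001]
ft_force: [0.7, -0.2, -0.6]
grip_width: 0.0607
grip_force: 0.0
```

Run:
```python
from h import *
for cn in('top','scene'): find('cloche2_knob',cn);find('cloche3_knob',cn)
fit('cloche1_knob',[.5425,.1355,.142],2,.05)
go([.5425,.1355,.147],DOWN)
```

```text
top cloche2_knob [([0.496, 0.388, 0.13], 0.44)]
top cloche3_knob [([0.233, 0.3, -0.005], 0.66)]
scene cloche2_knob [([0.494, 0.385, 0.131], 0.56), ([0.442, -0.368, 0.126], 0.45)]
scene cloche3_knob [([0.572, 0.388, 0.137], 0.63), ([0.284, -0.25, 0.003], 0.36)]
cloche1_knob [0.5418 0.1344 0.144 ] sd [0.0016 0.0013 0.002 ] 4
delta [ -23.6 -161.7  114.2] [-0.  -0.   0.1] pos [0.5188 0.2972 0.2612]
```

>>> {"method": "move_arm", "body": {"series": "-4 -25 0 0 0 0; -9 -60 0 0 0 0; -15 -100 0 0 0 0; -20 -135 10 0 0 0; -23 -155 25 0 0 0; -23 -162 45 0 0 0; -23 -162 65 0 0 0; -23 -162 80 0 0 0"}}

```text
time: 28.92
position: [0.5417, 0.1338, 0.18]
tool_rot: [0.001, 1.0, -0.0, -0.001]
ft_force: [-0.7, -0.5, 0.4]
grip_width: 0.061
grip_force: 0.0
```

>>> {"method": "move_arm", "body": {"series": "0 0 12 0 0 0; 0 0 24 0 0 0; 0 0 31 0 0 0; 0 0 34 0 0 0; 0 0 34 0 0 0"}}

```text
time: 29.33
position: [0.5417, 0.135, 0.1468]
tool_rot: [-0.0, 1.0, -0.0, -0.001]
ft_force: [-0.0, -0.4, -0.4]
grip_width: 0.061
grip_force: 0.0
```

Run:
```python
from h import *
go([.542,.135,.147],DOWN)
```

```text
delta [-0.3  0.  -0.2] [-0.  -0.1  0. ] pos [0.5417 0.135  0.1468]
```

>>> {"method": "move_arm", "body": {"series": "0 0 0 0 0 0; 0 0 0 0 0 0; 0 0 0 0 0 0; 0 0 0 0 0 0; 0 0 0 0 0 0; 0 0 0 0 0 0; 0 0 0 0 0 0; 0 0 0 0 0 0", "jaw": 0.1, "newtons": 10}}

```text
time: 30.0
position: [0.542, 0.1351, 0.1474]
tool_rot: [-0.0, 1.0, 0.0, -0.0]
ft_force: [-0.2, 0.7, 1.5]
grip_width: 0.0236
grip_force: 10.0
```

>>> {"method": "move_arm", "body": {"series": "0 0 -5 0 0 0; 0 0 -15 0 0 0; 0 0 -30 0 0 0; 0 0 -50 0 0 0; 0 0 -75 0 0 0; 0 0 -100 0 0 0; 0 0 -125 0 0 0; 0 0 -140 0 0 0"}}

```text
time: 30.67
position: [0.5429, 0.135, 0.2909]
tool_rot: [-0.0, 1.0, -0.0, 0.002]
ft_force: [0.2, -0.3, -1.5]
grip_width: 0.024
grip_force: 10.0
```

>>> {"method": "move_arm", "body": {"series": "6 10 0 0 0 0; 20 35 0 0 0 0; 38 70 0 0 0 0; 55 105 0 0 0 0; 73 140 0 0 0 0; 90 175 0 0 0 0; 108 210 0 0 0 0; 122 240 0 0 0 0"}}

```text
time: 31.33
position: [0.4165, 0.3769, 0.2863]
tool_rot: [-0.001, 1.0, -0.0, -0.002]
ft_force: [0.8, 0.2, -0.4]
grip_width: 0.0236
grip_force: 10.0
```

Run:
```python
from h import *
for cn in('top','scene'): find('cloche1_knob',cn)
go([.414,.387,.137],DOWN)
```

```text
top cloche1_knob [([0.59, -0.007, 0.061], 0.61)]
scene cloche1_knob [([0.414, 0.38, 0.285], 0.82)]
delta [  3.6  11.8 149.3] [-0.1 -0.1  0.2] pos [0.418  0.3755 0.2863]
```

>>> {"method": "move_arm", "body": {"series": "3 8 15 0 0 0; 5 12 45 0 0 0; 5 12 75 0 0 0; 5 12 105 0 0 0; 5 12 128 0 0 0; 5 12 142 0 0 0; 5 12 148 0 0 0; 5 12 148 0 0 0"}}

```text
time: 32.2
position: [0.4143, 0.3853, 0.138]
tool_rot: [0.001, 1.0, -0.001, -0.002]
ft_force: [0.0, 0.1, -1.4]
grip_width: 0.0237
grip_force: 10.0
```

>>> {"method": "move_arm", "body": {"series": "0 0 1 0 0 0; 0 0 2 0 0 0; 0 0 3 0 0 0; 0 0 3 0 0 0; 0 0 3 0 0 0"}}

```text
time: 32.62
position: [0.415, 0.3869, 0.1368]
tool_rot: [-0.0, 1.0, 0.0, 0.0]
ft_force: [-1.0, 0.3, -0.5]
grip_width: 0.0234
grip_force: 10.0
```

>>> {"method": "move_arm", "body": {"series": "0 0 0.5 0 0 0; 0 0 0.5 0 0 0; 0 0 0 0 0 0; 0 0 0 0 0 0; 0 0 0 0 0 0; 0 0 0 0 0 0; 0 0 0 0 0 0; 0 0 0 0 0 0", "jaw": 0.7}}

```text
time: 33.28
position: [0.4148, 0.3869, 0.1363]
tool_rot: [-0.0, 1.0, -0.0, -0.0]
ft_force: [0.2, -0.2, -0.3]
grip_width: 0.0594
grip_force: 0.0
```

>>> {"method": "move_arm", "body": {"series": "0 0 -10 0 0 0; 0 0 -30 0 0 0; 0 0 -60 0 0 0; 0 0 -90 0 0 0; 0 0 -105 0 0 0; 0 -20 -105 0 0 0; 0 -60 -105 0 0 0; 0 -90 -105 0 0 0"}}

```text
time: 33.95
position: [0.4146, 0.2958, 0.2425]
tool_rot: [-0.001, 1.0, -0.0, 0.0]
ft_force: [0.0, -0.9, 0.1]
grip_width: 0.0613
grip_force: 0.0
```

Run:
```python
from h import *
snap('top','t2')
for i,g,m in ((1,[.481,.141,.025],[.541,.137,.056]),(2,[.531,-.001,.025],[.59,-.007,.056]),(3,[.471,-.13,.025],[.531,-.126,.056])):
    a=fit(f'gully{i}_mid',g,2,.08); b=fit(f'gully{i}_mark',m,2,.08)
    d=b-a; print('yaw',np.degrees(np.arctan2(d[1],d[0])),'len',np.linalg.norm(d[:2]))
for g in ([.677,.152,.074],[.667,.007,.074],[.658,-.145,.074]): fit('needle1',g,2,.03)
```

```text
gully1_mid [0.4803 0.141  0.0231] sd [0.0014 0.0007 0.0028] 3
gully1_mark [0.5417 0.1387 0.0565] sd [0.0012 0.0013 0.0011] 4
yaw -2.098661979155816 len 0.06144121173935288
gully2_mid [ 0.5293 -0.0013  0.0259] sd [0.0018 0.0001 0.0012] 3
gully2_mark [ 0.5902 -0.0069  0.0559] sd [0.0009 0.0018 0.0012] 4
yaw -5.253802751262259 len 0.061156929288511484
gully3_mid [ 0.4722 -0.13    0.0226] sd [0.0015 0.0011 0.0017] 4
gully3_mark [ 0.531  -0.1274  0.0566] sd [0.0265 0.0011 0.014 ] 4
yaw 2.5318376224500274 len 0.058857454922889775
needle1 [0.677  0.1535 0.0704] sd [0.0012 0.0017 0.0021] 3
needle1 [0.6688 0.0053 0.0729] sd [0.001  0.0027 0.0035] 4
needle1 [ 0.6594 -0.1456  0.0718] sd [0.0022 0.0013 0.0011] 4
```

View pics/t2.png

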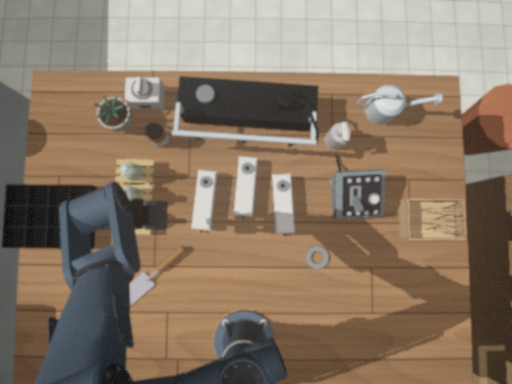

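Run:
```python
from h import *
go([.431,.1427,.034],yaw(-2.5)); go([.431,.1427,.15],yaw(-2.5))
```

```text
delta [ -16.1 -154.1  207.3] [-0.  -0.   2.5] pos [0.4149 0.2969 0.2413]
delta [ -16.  -154.2   91.3] [-0.  -0.   2.5] pos [0.4149 0.2969 0.2413]
```

>>> {"method": "move_arm", "body": {"series": "-4 -30 0 0 0 0.5; -8 -65 5 0 0 1; -12 -100 15 0 0 1.5; -16 -135 35 0 0 2; -16 -154 60 0 0 2.5; -16 -154 90 0 0 2.5; -16 -154 115 0 0 2.5; -16 -154 115 0 0 2.5", "jaw": 1}}

```text
time: 38.27
position: [0.4285, 0.1419, 0.123]
tool_rot: [0.022, 1.0, -0.001, -0.005]
ft_force: [-0.9, -0.4, -0.4]
grip_width: 0.0869
grip_force: 0.0
```

Run:
```python
from h import *
a=fit('gully1_mid',[.481,.141,.025],1,.08)
go([.431,.1427,.034],yaw(-2.5))
```

```text
gully1_mid [0.4808 0.1387 0.0237] sd [0.0015 0.0014 0.0039] 2
delta [ 1.1 -0.6 93.5] [0.  0.1 0.1] pos [0.432  0.1432 0.1275]
```

>>> {"method": "move_arm", "body": {"series": "0 0 20 0 0 0; 1 0 40 0 0 0; 1 0 60 0 0 0; 1 0 78 0 0 0; 1 0 88 0 0 0; 1 0 92 0 0 0; 1 0 93 0 0 0; 1 0 93 0 0 0"}}

```text
time: 39.13
position: [0.4308, 0.1432, 0.0343]
tool_rot: [0.021, 1.0, -0.0, 0.001]
ft_force: [0.7, -0.0, 0.1]
grip_width: 0.087
grip_force: 0.0
```

>>> {"method": "move_arm", "body": {"series": "0 0 0 0 0 0; 0 0 0 0 0 0; 0 0 0 0 0 0; 0 0 0 0 0 0; 0 0 0 0 0 0; 0 0 0 0 0 0", "jaw": 0.5, "newtons": 12}}

```text
time: 39.63
position: [0.4298, 0.1434, 0.0338]
tool_rot: [0.022, 1.0, 0.0, -0.0]
ft_force: [-0.5, 4.1, 5.3]
grip_width: 0.0602
grip_force: 11.9
```

Run:
```python
from h import *
o=robot.get_obs(); print(np.round(o['position'],4),R.from_quat(o['tool_rot']).as_euler('zyx',degrees=True),o['grip_width'])
m=fit('gully1_mark',[.541,.138,.056],3,.04)
d=R.from_quat(o['tool_rot']).inv().apply(np.array([.677,.153,0])-[m[0],m[1],0])*1000; print(d)
```

```text
[0.4298 0.1434 0.0338] [-1.77483034e+02 -1.38390717e-02 -1.79970863e+02] 0.060179598513167315
gully1_mark [0.5409 0.1377 0.0568] sd [0.0013 0.0009 0.0008] 4
[-1.35298990e+02  2.12121461e+01 -2.51181104e-02]
```

>>> {"method": "move_arm", "body": {"series": "-3 0.5 0 0 0 0; -9 1.5 0 0 0 0; -18 3 0 0 0 0; -28 4.5 0 0 0 0; -38 6 0 0 0 0; -48 7.5 0 0 0 0; -58 9 0 0 0 0; -68 10.5 0 0 0 0"}}

```text
time: 40.9
position: [0.4884, 0.1498, 0.0329]
tool_rot: [0.021, 1.0, -0.001, -0.011]
ft_force: [-13.2, -0.9, 12.8]
grip_width: 0.0603
grip_force: 12.0
```

>>> {"method": "move_arm", "body": {"series": "-10 1.5 0 0 0 0; -20 3 0 0 0 0; -30 4.5 0 0 0 0; -40 6 0 0 0 0; -50 8 0 0 0 0; -59 9.5 0 0 0 0; -64 10.5 0 0 0 0; -67 10.7 0 0 0 0"}}

```text
time: 41.57
position: [0.5598, 0.1579, 0.0327]
tool_rot: [0.021, 1.0, -0.001, -0.007]
ft_force: [-11.6, -0.1, 11.7]
grip_width: 0.0597
grip_force: 12.0
```

Run:
```python
from h import *
o=robot.get_obs(); print(np.round(o['position'],4),np.round(o['ft_force'],1),o['grip_width'])
m=fit('gully1_mark',[.677,.153,.056],3,.04); fit('gully1_mid',[.617,.155,.025],2,.04);n=fit('needle1',[.677,.153,.074],3,.03)
for g,k in ((2,[.59,-.007,.056]),(3,[.531,-.127,.056])): fit(f'gully{g}_mark',k,1,.08)
s=[]
for cn,(u,v) in (('top',(205,145)),('scene',(210,250))):
    c=robot.camera(cn); im=cv2.cvtColor(c['img'],cv2.COLOR_RGB2BGR)
    p,_=cv2.projectPoints(np.array([[.677,.153,.056]]),cv2.Rodrigues(c['world_to_cam'][:3,:3])[0],c['world_to_cam'][:3,3],c['mtx'],np.array(c['distortion']))
    u,v=p[0,0].round().astype(int); print(cn,u,v)
    s.append(cv2.resize(im[v-25:v+25,u-20:u+20],(400,500),interpolation=cv2.INTER_CUBIC))
cv2.imwrite('pics/g1.png',np.hstack(s))
```

```text
[0.5598 0.1579 0.0327] [-11.6  -0.1  11.7] 0.05971637051885828
gully1_mark [0.6704 0.1552 0.0556] sd [0.0007 0.0023 0.0009] 6
gully1_mid [0.6087 0.1536 0.0229] sd [0.0025 0.0021 0.0037] 4
needle1 [0.678  0.1527 0.0736] sd [0.0024 0.0018 0.0014] 6
gully2_mark [ 0.588  -0.0069  0.055 ] sd [0.0025 0.0004 0.001 ] 2
gully3_mark [ 0.5303 -0.1268  0.0543] sd [0.0008 0.0021 0.0011] 2
top 201 142
scene 229 269
```

View pics/g1.png

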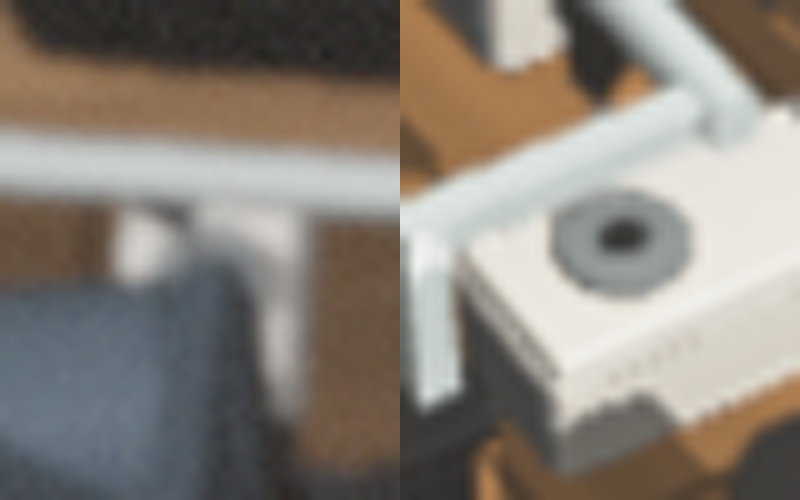

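>>> {"method": "move_arm", "body": {"series": "-2 -0.5 -1 0 0 0; -5 -1.2 -1 0 0 0; -7 -1.7 -1 0 0 0; -7 -1.7 -1 0 0 0; -7 -1.7 -1 0 0 0"}}

```text
time: 44.08
position: [0.5733, 0.156, 0.0338]
tool_rot: [0.022, 1.0, -0.0, 0.0]
ft_force: [-0.6, -0.4, -4.7]
grip_width: 0.0598
grip_force: 12.0
```

Run:
```python
from h import *
o=robot.get_obs(); print(np.round(o['position'],4),np.round(o['ft_force'],1),o['grip_width'])
m=fit('gully1_mark',[.677,.153,.056],4,.04)
```

```text
[0.5733 0.156  0.0338] [-0.6 -0.4 -4.7] 0.059771432574654525
gully1_mark [0.6819 0.1543 0.0575] sd [0.002  0.0021 0.0009] 7
```

>>> {"method": "move_arm", "body": {"series": "0 0 0.7 0 0 0; 2 0 0.7 0 0 0; 4 -0.5 0.7 0 0 0; 5.5 -0.8 0.7 0 0 0; 5.5 -0.8 0.7 0 0 0; 5.5 -0.8 0.7 0 0 0"}}

```text
time: 45.38
position: [0.567, 0.1558, 0.0337]
tool_rot: [0.021, 1.0, -0.0, -0.0]
ft_force: [-0.2, 0.0, -3.1]
grip_width: 0.06
grip_force: 12.0
```

Run:
```python
from h import *
o=robot.get_obs(); print(np.round(o['position'],4),np.round(o['ft_force'],1),o['grip_width'])
m=fit('gully1_mark',[.677,.153,.056],5,.04)
```

```text
[0.567  0.1558 0.0337] [-0.2  0.  -3.1] 0.05995689266690295
gully1_mark [0.6769 0.1539 0.0568] sd [0.0021 0.0018 0.0021] 10
```

>>> {"method": "move_arm", "body": {"series": "0 0 0.3 0 0 0; 0 0 0.3 0 0 0; 0 0 0.3 0 0 0; 0 0 0.3 0 0 0; 0 0 0.3 0 0 0; 0 0 0.3 0 0 0", "jaw": 1}}

```text
time: 46.88
position: [0.5673, 0.1557, 0.0334]
tool_rot: [0.021, 1.0, -0.0, -0.0]
ft_force: [-0.1, 0.4, -0.8]
grip_width: 0.0856
grip_force: 0.0
```

>>> {"method": "move_arm", "body": {"series": "0 0 -10 0 0 0; 0 0 -30 0 0 0; 0 0 -55 0 0 0; 0 0 -80 0 0 0; 20 -10 -100 0 0 0; 50 -40 -115 0 0 1; 70 -70 -115 0 0 2; 80 -100 -115 0 0 2.8"}}

```text
time: 47.55
position: [0.4796, 0.0592, 0.15]
tool_rot: [0.045, 0.999, -0.0, -0.001]
ft_force: [0.7, -0.0, -0.2]
grip_width: 0.0871
grip_force: 0.0
```

Run:
```python
from h import *
a=fit('gully2_mid',[.53,0,.025],2,.08);b=fit('gully2_mark',[.59,-.007,.056],2,.08); d=b-a; print(np.degrees(np.arctan2(d[1],d[0])))
fit('gully1_mark',[.677,.153,.056],3,.04)
go([.4795,.0033,.0345],yaw(-5.3))
```

```text
gully2_mid [ 0.5307 -0.0018  0.0242] sd [0.0032 0.0027 0.0016] 4
gully2_mark [ 0.5903 -0.0059  0.0556] sd [0.0007 0.001  0.0011] 4
-3.935288305691401
gully1_mark [0.676  0.1521 0.0559] sd [0.0017 0.0015 0.0013] 6
delta [ -1.8 -56.  113.8] [-0. -0.  0.] pos [0.4829 0.0592 0.1483]
```

>>> {"method": "move_arm", "body": {"series": "0 -15 5 0 0 0; 0 -40 10 0 0 0; 0 -56 30 0 0 0; 0 -56 60 0 0 0; 0 -56 85 0 0 0; 0 -56 104 0 0 0; 0 -56 113 0 0 0; 0 -56 114 0 0 0"}}

```text
time: 49.62
position: [0.4768, 0.0036, 0.0328]
tool_rot: [0.046, 0.999, 0.0, -0.002]
ft_force: [1.0, -0.3, -0.1]
grip_width: 0.087
grip_force: 0.0
```

>>> {"method": "move_arm", "body": {"series": "0 0 0 0 0 0; 0 0 0 0 0 0; 0 0 0 0 0 0; 0 0 0 0 0 0; 0 0 0 0 0 0; 0 0 0 0 0 0", "jaw": 0.5, "newtons": 10}}

```text
time: 50.12
position: [0.4782, 0.0035, 0.0352]
tool_rot: [0.046, 0.999, -0.0, 0.001]
ft_force: [-0.8, 0.8, 5.0]
grip_width: 0.0604
grip_force: 10.0
```

Run:
```python
from h import *
o=robot.get_obs(); print(np.round(o['position'],4),np.round(o['ft_force'],1),o['grip_width'])
m=fit('gully2_mark',[.59,-.006,.056],4,.04)
d=R.from_quat(o['tool_rot']).inv().apply(np.array([.668,.0045,0])-[m[0],m[1],0])*1000; print(d)
```

```text
[0.4782 0.0035 0.0352] [-0.8  0.8  5. ] 0.06035907044375037
gully2_mark [ 0.5912 -0.0064  0.056 ] sd [0.0013 0.0009 0.0014] 8
[-75.49156248  17.80394712   0.07720491]
```

>>> {"method": "move_arm", "body": {"series": "-3 0.7 -0.4 0 0 0; -10 2.5 -0.5 0 0 0; -22 5 -0.5 0 0 0; -35 8 -0.5 0 0 0; -48 11.5 -0.5 0 0 0; -60 14.5 -0.5 0 0 0; -69 16.5 -0.5 0 0 0; -73.5 17.5 -0.5 0 0 0"}}

```text
time: 51.58
position: [0.5506, 0.0147, 0.0347]
tool_rot: [0.046, 0.999, 0.0, -0.003]
ft_force: [-6.7, -0.4, 7.0]
grip_width: 0.06
grip_force: 10.0
```

>>> {"method": "move_arm", "body": {"series": "0 0 0 0 0 0; 0 0 0 0 0 0; 0 0 0 0 0 0; 0 0 0 0 0 0"}}

```text
time: 51.92
position: [0.5516, 0.0147, 0.0347]
tool_rot: [0.046, 0.999, 0.0, -0.001]
ft_force: [-2.8, 3.6, 3.0]
grip_width: 0.0601
grip_force: 10.0
```

Run:
```python
from h import *
o=robot.get_obs(); print(np.round(o['position'],4),np.round(o['ft_force'],1),o['grip_width'])
m=fit('gully2_mark',[.667,.0045,.056],5,.04);n=fit('needle1',[.667,.0045,.074],4,.03)
```

```text
[0.5516 0.0147 0.0347] [-2.8  3.6  3. ] 0.06008935448838646
gully2_mark [0.662  0.0021 0.0563] sd [0.0015 0.0018 0.0014] 10Traceback (most recent call last):
  File "<stdin>", line 3, in <module>
  File "h.py", line 20, in fit
    c=robot.camera(cn)
ValueError: 200 camera calls are used up
```

>>> {"method": "move_arm", "body": {"series": "-1.5 0.5 0 0 0 0; -3.5 1 0 0 0 0; -4.8 1.5 0 0 0 0; -4.8 1.5 0 0 0 0; -4.8 1.5 0 0 0 0; -4.8 1.5 0 0 0 0"}}

```text
time: 53.92
position: [0.5563, 0.015, 0.0347]
tool_rot: [0.046, 0.999, -0.0, -0.001]
ft_force: [-5.0, -0.4, 4.7]
grip_width: 0.0598
grip_force: 10.0
```

>>> {"method": "move_arm", "body": {"series": "0 0 0 0 0 0; 0 0 0 0 0 0"}}

```text
time: 54.08
position: [0.5563, 0.015, 0.0347]
tool_rot: [0.046, 0.999, -0.0, -0.001]
ft_force: [-4.1, -0.0, 4.7]
grip_width: 0.0599
grip_force: 10.0
```

I've used all 200 camera calls, so from here I have joint readings, contact forces and the networks on pictures already taken. I'll ask them about gully 3 and the needle in the last stored shots.

Run:
```python
from h import *
for s in (197,198,199,200):
    for t in ('gully3_mid','gully3_mark','gully2_mark','gully1_mark','needle1','lever_tip'):
        try: print(s,t,[(np.round(d['xyz'],3).tolist(),round(d['p'],2)) for d in robot.tip_of({'shot':s},t)][:4])
        except Exception as e: print(s,t,repr(e)); break
print(robot.get_obs()['time'])
```

```text
197 gully3_mid [([0.469, -0.131, 0.021], 0.74)]
197 gully3_mark [([0.533, -0.124, 0.058], 0.94), ([0.676, 0.155, 0.057], 0.49)]
197 gully2_mark [([0.663, 0.004, 0.053], 0.61)]
197 gully1_mark [([0.672, 0.153, 0.056], 0.72)]
197 needle1 [([0.67, 0.002, 0.069], 0.94), ([0.677, 0.153, 0.073], 0.86), ([0.661, -0.146, 0.071], 0.83)]
197 lever_tip [([0.442, -0.365, 0.125], 0.4)]
198 gully3_mid [([0.474, -0.129, 0.024], 0.6)]
198 gully3_mark [([0.53, -0.126, 0.055], 0.8)]
198 gully2_mark [([0.66, 0.003, 0.055], 0.65)]
198 gully1_mark [([0.676, 0.154, 0.059], 0.75)]
198 needle1 [([0.68, 0.153, 0.073], 0.94), ([0.656, -0.147, 0.079], 0.71), ([0.666, 0.008, 0.077], 0.57)]
198 lever_tip [([0.476, -0.129, 0.025], 0.75), ([0.679, 0.155, 0.056], 0.69), ([0.443, -0.362, 0.126], 0.53)]
199 gully3_mid [([0.47, -0.132, 0.026], 0.6)]
199 gully3_mark [([0.53, -0.126, 0.059], 0.77)]
199 gully2_mark [([0.661, 0.005, 0.056], 0.68)]
199 gully1_mark [([0.677, 0.156, 0.055], 0.57), ([0.469, -0.132, 0.024], 0.5), ([0.615, 0.152, 0.027], 0.38)]
199 needle1 [([0.679, 0.153, 0.073], 0.85), ([0.47, -0.128, 0.023], 0.73), ([0.671, 0.003, 0.068], 0.71), ([0.662, -0.143, 0.078], 0.56)]
199 lever_tip [([0.442, -0.366, 0.124], 0.64)]
200 gully3_mid [([0.471, -0.131, 0.023], 0.66)]
200 gully3_mark [([0.532, -0.127, 0.053], 0.71)]
200 gully2_mark [([0.663, 0.005, 0.054], 0.65), ([0.614, 0.153, 0.024], 0.29)]
200 gully1_mark [([0.678, 0.153, 0.058], 0.68)]
200 needle1 [([0.669, 0.006, 0.076], 0.93), ([0.659, -0.145, 0.073], 0.81), ([0.678, 0.154, 0.07], 0.79), ([0.479, -0.427, 0.107], 0.73)]
200 lever_tip [([0.444, -0.363, 0.126], 0.66)]
55.2833
```

>>> {"method": "move_arm", "body": {"series": "0.7 0 0 0 0 0; 0.7 0 0 0 0 0; 0.7 0 0 0 0 0; 0.7 0 0 0 0 0; 0.7 0 0 0 0 0; 0.7 0 0 0 0 0; 0.7 0 0 0 0 0", "jaw": 1}}

```text
time: 55.87
position: [0.557, 0.0152, 0.0348]
tool_rot: [0.046, 0.999, -0.0, -0.0]
ft_force: [-0.8, 0.8, 0.2]
grip_width: 0.086
grip_force: 0.0
```

>>> {"method": "move_arm", "body": {"series": "0 0 -10 0 0 0; 0 0 -30 0 0 0; 0 0 -55 0 0 0; 0 0 -80 0 0 0; 20 -10 -95 0 0 -2; 50 -40 -100 0 0 -4; 80 -70 -100 0 0 -7; 110 -100 -100 0 0 -8.8"}}

```text
time: 56.53
position: [0.4395, -0.0731, 0.1363]
tool_rot: [-0.033, 0.999, -0.001, 0.001]
ft_force: [0.4, -1.5, -0.4]
grip_width: 0.087
grip_force: 0.0
```

Run:
```python
from h import *
go([.4216,-.1336,.0345],yaw(3.5)); print(robot.get_obs()['q'])
```

```text
delta [ 22.1 -59.  101.9] [-0.1  0.1  0.3] pos [ 0.4395 -0.0731  0.1363]
[-4.16069282e-01  4.80685986e-01  1.97752828e+00 -1.03870875e-03
  6.80499325e-01 -2.05263399e+00]
```

>>> {"method": "move_arm", "body": {"series": "5 -15 0 0 0 0; 14 -40 0 0 0 0; 20.5 -58.5 5 0 0 0; 20.5 -58.5 25 0 0 0; 20.5 -58.5 50 0 0 0; 20.5 -58.5 70 0 0 0; 20.5 -58.5 85 0 0 0; 20.5 -58.5 85 0 0 0"}}

```text
time: 57.2
position: [0.4222, -0.1319, 0.0484]
tool_rot: [-0.031, 1.0, 0.001, -0.002]
ft_force: [-0.5, -0.0, 0.2]
grip_width: 0.0872
grip_force: 0.0
```

Run:
```python
from h import *
go([.4216,-.1336,.0345],yaw(3.5)); print(robot.get_obs()['q'])
```

```text
delta [ 0.6 -1.7 13.9] [ 0.1 -0.2  0. ] pos [ 0.4222 -0.1319  0.0484]
[-5.56037735e-01  6.70847954e-01  2.03009672e+00 -1.23970303e-03
  4.44936071e-01 -2.18707244e+00]
```

>>> {"method": "move_arm", "body": {"series": "0 0 5 0 0 0; 0 -0.5 10 0 0 0; 0 -1 14 0 0 0; 0 -1 14.5 0 0 0; 0 -1 14.5 0 0 0"}}

```text
time: 57.62
position: [0.4234, -0.1333, 0.0357]
tool_rot: [-0.031, 1.0, -0.0, -0.0]
ft_force: [0.2, -0.6, 0.5]
grip_width: 0.0872
grip_force: 0.0
```

>>> {"method": "move_arm", "body": {"series": "0 0 0 0 0 0; 0 0 0 0 0 0; 0 0 0 0 0 0; 0 0 0 0 0 0; 0 0 0 0 0 0; 0 0 0 0 0 0; 0 0 0 0 0 0", "jaw": 0.5, "newtons": 10}}

```text
time: 58.2
position: [0.4233, -0.1333, 0.0355]
tool_rot: [-0.031, 1.0, -0.0, -0.0]
ft_force: [0.2, 0.8, 1.1]
grip_width: 0.0597
grip_force: 10.0
```

>>> {"method": "move_arm", "body": {"series": "-3 -0.6 -0.3 0 0 0; -9 -1.9 -0.3 0 0 0; -18 -3.8 -0.3 0 0 0; -28 -5.9 -0.3 0 0 0; -38 -8 -0.3 0 0 0; -48 -10 -0.3 0 0 0; -58 -12.2 -0.3 0 0 0; -68 -14.3 -0.3 0 0 0"}}

```text
time: 58.87
position: [0.4904, -0.1422, 0.0355]
tool_rot: [-0.031, 1.0, 0.001, -0.003]
ft_force: [-5.0, 0.0, 2.5]
grip_width: 0.0596
grip_force: 10.0
```

>>> {"method": "move_arm", "body": {"series": "-10 -2.1 0 0 0 0; -20 -4.2 0 0 0 0; -30 -6.3 0 0 0 0; -40 -8.4 0 0 0 0; -49 -10.2 0 0 0 0; -55 -11.5 0 0 0 0; -58 -12.2 0 0 0 0; -59 -12.4 0 0 0 0"}}

```text
time: 59.53
position: [0.5513, -0.1517, 0.0355]
tool_rot: [-0.031, 1.0, 0.0, -0.001]
ft_force: [-4.9, 0.5, 4.6]
grip_width: 0.0599
grip_force: 10.0
```

Run:
```python
from h import *
go([.5525,-.152,.035],yaw(3.6)); print(robot.get_obs()['ft_force'])
```

```text
delta [-1.2 -0.3  0.5] [ 0.  -0.1 -0. ] pos [ 0.5513 -0.1517  0.0355]
[-4.93823401  0.47528802  4.64519432]
```

>>> {"method": "move_arm", "body": {"series": "-1 0 0 0 0 0; -1.5 -0.3 0 0 0 0; -1.5 -0.3 0 0 0 0; -1.5 -0.3 0 0 0 0"}}

```text
time: 59.87
position: [0.5525, -0.1519, 0.0355]
tool_rot: [-0.031, 1.0, 0.0, -0.001]
ft_force: [-3.7, 2.1, 2.7]
grip_width: 0.06
grip_force: 10.0
```

>>> {"method": "move_arm", "body": {"series": "0.7 0 0 0 0 0; 0.7 0 0 0 0 0; 0.7 0 0 0 0 0; 0.7 0 0 0 0 0; 0.7 0 0 0 0 0; 0.7 0 0 0 0 0; 0.7 0 0 0 0 0", "jaw": 1}}

```text
time: 60.45
position: [0.5527, -0.1524, 0.0356]
tool_rot: [-0.031, 1.0, -0.0, -0.0]
ft_force: [0.7, -0.5, 0.2]
grip_width: 0.0862
grip_force: 0.0
```

>>> {"method": "move_arm", "body": {"series": "8 0 0 0 0 0; 20 0 0 0 0 0; 35 0 0 0 0 0; 50 0 0 0 0 0; 65 0 0 0 0 0; 77 0 0 0 0 0; 84 0 0 0 0 0; 86 0 0 0 0 0"}}

```text
time: 61.12
position: [0.4648, -0.1572, 0.0357]
tool_rot: [-0.03, 1.0, 0.0, -0.001]
ft_force: [-0.1, -0.5, -0.0]
grip_width: 0.0868
grip_force: 0.0
```

>>> {"method": "move_arm", "body": {"series": "0 0 0 0 0 0; 0 0 0 0 0 0; 0 0 0 0 0 0; 0 0 0 0 0 0; 0 0 0 0 0 0; 0 0 0 0 0 0; 0 0 0 0 0 0; 0 0 0 0 0 0", "jaw": 0.1}}

```text
time: 61.78
position: [0.4667, -0.1575, 0.0357]
tool_rot: [-0.031, 1.0, -0.0, -0.0]
ft_force: [-0.4, 0.8, -0.1]
grip_width: 0.0416
grip_force: 0.0
```

>>> {"method": "move_arm", "body": {"series": "-2 0 0 0 0 0; -4 0 0 0 0 0; -6 0 0 0 0 0; -8 0 0 0 0 0; -9 0 0 0 0 0; -10 0 0 0 0 0; -10 0 0 0 0 0"}}

```text
time: 62.37
position: [0.4769, -0.157, 0.0357]
tool_rot: [-0.031, 1.0, -0.0, -0.0]
ft_force: [-0.0, -0.4, -0.1]
grip_width: 0.0094
grip_force: 0.0
```

>>> {"method": "move_arm", "body": {"series": "-1 0 0 0 0 0; -2 0 0 0 0 0; -3 0 0 0 0 0; -3 0 0 0 0 0"}}

```text
time: 62.7
position: [0.4798, -0.1569, 0.0357]
tool_rot: [-0.031, 1.0, -0.0, -0.0]
ft_force: [-0.6, 0.7, -0.5]
grip_width: 0.0085
grip_force: 0.0
```

>>> {"method": "move_arm", "body": {"series": "-1 0 0 0 0 0; -2 0 0 0 0 0; -2 0 0 0 0 0"}}

```text
time: 62.95
position: [0.4819, -0.1568, 0.0357]
tool_rot: [-0.031, 1.0, -0.0, -0.0]
ft_force: [0.5, 1.1, -0.2]
grip_width: 0.0088
grip_force: 0.0
```

>>> {"method": "move_arm", "body": {"series": "0 0 0 0 0 0; 0 0 0 0 0 0; -1 0 0 0 0 0; -1 0 0 0 0 0", "jaw": 0, "newtons": 3}}

```text
time: 63.28
position: [0.4828, -0.1567, 0.0357]
tool_rot: [-0.031, 1.0, -0.0, -0.0]
ft_force: [0.4, -0.1, 0.3]
grip_width: 0.0006
grip_force: 0.0
```

>>> {"method": "move_arm", "body": {"series": "-1 0 0 0 0 0; -2 0 0 0 0 0; -2 0 0 0 0 0"}}

```text
time: 63.53
position: [0.4849, -0.1566, 0.0357]
tool_rot: [-0.031, 1.0, -0.0, -0.0]
ft_force: [0.1, -0.2, -0.6]
grip_width: 0.0005
grip_force: 0.0
```

>>> {"method": "move_arm", "body": {"series": "-1 0 0 0 0 0; -2 0 0 0 0 0; -2 0 0 0 0 0"}}

```text
time: 63.78
position: [0.4869, -0.1564, 0.0357]
tool_rot: [-0.031, 1.0, -0.0, -0.0]
ft_force: [0.0, 0.4, -0.0]
grip_width: 0.0002
grip_force: 0.0
```

>>> {"method": "move_arm", "body": {"series": "-1 0 0 0 0 0; -2 0 0 0 0 0; -2 0 0 0 0 0"}}

```text
time: 64.03
position: [0.4889, -0.1563, 0.0357]
tool_rot: [-0.031, 1.0, -0.0, -0.0]
ft_force: [0.4, -0.0, -0.2]
grip_width: 0.0005
grip_force: 0.0
```

>>> {"method": "move_arm", "body": {"series": "-1 0 0 0 0 0; -2 0 0 0 0 0; -2 0 0 0 0 0"}}

```text
time: 64.28
position: [0.4902, -0.156, 0.0356]
tool_rot: [-0.031, 1.0, 0.0, -0.001]
ft_force: [-1.4, -0.1, 1.0]
grip_width: 0.0002
grip_force: 0.7
```

>>> {"method": "move_arm", "body": {"series": "-1 0 0 0 0 0; -1 0 0 0 0 0; -1 0 0 0 0 0"}}

```text
time: 64.53
position: [0.4905, -0.1557, 0.0356]
tool_rot: [-0.031, 1.0, 0.0, -0.001]
ft_force: [-4.8, -1.7, 3.6]
grip_width: 0.0007
grip_force: 2.3
```

>>> {"method": "move_arm", "body": {"series": "2 0 0 0 0 0; 10 0 0 0 0 0; 25 0 0 0 0 0; 42 0 0 0 0 0; 58 0 0 0 0 0; 60 0 0 0 0 0; 60 0 0 0 0 0", "jaw": 0.2}}

```text
time: 65.12
position: [0.4312, -0.1598, 0.0357]
tool_rot: [-0.03, 1.0, -0.0, -0.0]
ft_force: [1.0, -0.5, 1.3]
grip_width: 0.017
grip_force: 0.0
```

Run:
```python
from h import *
go([.43,.0267,.035],yaw(-5.3))
```

```text
delta [-10.1 186.2   0.7] [-0.  -0.   8.8] pos [ 0.4312 -0.1598  0.0357]
```

>>> {"method": "move_arm", "body": {"series": "0 15 0 0 0 0; -2 45 0 0 0 1.5; -4 80 0 0 0 3; -6 115 0 0 0 5; -8 150 0 0 0 7; -10 175 0 0 0 8.8; -10 186 0 0 0 8.8; -10 186 0 0 0 8.8", "jaw": 1}}

```text
time: 65.78
position: [0.4312, 0.029, 0.0358]
tool_rot: [0.043, 0.999, -0.0, 0.001]
ft_force: [-0.4, 0.1, 0.0]
grip_width: 0.0629
grip_force: 0.0
```

Run:
```python
from h import *
go([.5565,.015,.035],yaw(-5.3)); print(robot.get_obs()['ft_force'])
```

```text
delta [-126.1   -3.     0.9] [-0.   0.1  0.3] pos [0.4312 0.029  0.0358]
[-0.36843569  0.11172311  0.00508929]
```

>>> {"method": "move_arm", "body": {"series": "-5 -1 0 0 0 0.3; -12 -2 0 0 0 0.3; -20 -2.5 0 0 0 0.3; -28 -2.5 0 0 0 0.3; -36 -2.5 0 0 0 0.3; -42 -2.5 0 0 0 0.3; -48 -2.5 0 0 0 0.3; -52 -2.5 0 0 0 0.3"}}

```text
time: 66.45
position: [0.4828, 0.0188, 0.0356]
tool_rot: [0.049, 0.999, -0.0, 0.0]
ft_force: [0.1, 0.6, -0.5]
grip_width: 0.0872
grip_force: 0.0
```

>>> {"method": "move_arm", "body": {"series": "-5 0 0 0 0 0; -10 0 0 0 0 0; -15 0 0 0 0 0; -20 0 0 0 0 0; -25 0 0 0 0 0"}}

```text
time: 66.87
position: [0.507, 0.0169, 0.0356]
tool_rot: [0.048, 0.999, -0.0, -0.0]
ft_force: [-0.2, -0.4, -0.3]
grip_width: 0.0868
grip_force: 0.0
```

>>> {"method": "move_arm", "body": {"series": "-8 0.5 0 0 0 -0.2; -18 1.5 0 0 0 -0.2; -28 2.5 0 0 0 -0.2; -38 2.5 0 0 0 -0.2; -46 2.5 0 0 0 -0.2; -49.5 2.5 0 0 0 -0.2; -49.5 2.5 0 0 0 -0.2"}}

```text
time: 67.45
position: [0.5573, 0.0143, 0.0356]
tool_rot: [0.047, 0.999, -0.0, 0.0]
ft_force: [-0.2, -0.2, 0.0]
grip_width: 0.0867
grip_force: 0.0
```

Run:
```python
from h import *
go([.5565,.015,.035],yaw(-5.3)); print(robot.get_obs()['ft_force'])
```

```text
delta [0.9 0.6 0.6] [-0.   0.  -0.1] pos [0.5573 0.0143 0.0356]
[-0.17676279 -0.17814425  0.00105409]
```

>>> {"method": "move_arm", "body": {"series": "0.5 0.6 0 0 0 0; 0.5 0.6 0 0 0 0; 0.5 0.6 0 0 0 0; 0.5 0.6 0 0 0 0", "jaw": 0.5, "newtons": 8}}

```text
time: 67.78
position: [0.555, 0.0153, 0.0355]
tool_rot: [0.047, 0.999, -0.0, -0.001]
ft_force: [-0.3, 0.1, -0.2]
grip_width: 0.068
grip_force: 0.0
```

>>> {"method": "move_arm", "body": {"series": "0 0 0 0 0 0; 0 0 0 0 0 0; 0 0 0 0 0 0"}}

```text
time: 68.03
position: [0.5554, 0.0152, 0.0356]
tool_rot: [0.047, 0.999, -0.0, -0.001]
ft_force: [-0.3, -0.2, 0.1]
grip_width: 0.06
grip_force: 8.0
```

>>> {"method": "move_arm", "body": {"series": "0 0 0 0 0 0; 0 0 0 0 0 0; 0 0 0 0 0 0; 0 0 0 0 0 0; 0 0 0 0 0 0; 0 0 0 0 0 0", "jaw": 1}}

```text
time: 68.53
position: [0.5557, 0.0152, 0.0356]
tool_rot: [0.047, 0.999, -0.0, -0.0]
ft_force: [0.7, -0.2, 0.9]
grip_width: 0.0848
grip_force: 0.0
```

>>> {"method": "move_arm", "body": {"series": "8 0 0 0 0 0; 20 0 0 0 0 0; 35 0 0 0 0 0; 50 0 0 0 0 0; 62 0 0 0 0 0; 70 0 0 0 0 0; 74 0 0 0 0 0; 75 0 0 0 0 0"}}

```text
time: 69.2
position: [0.4801, 0.0223, 0.0357]
tool_rot: [0.047, 0.999, -0.0, -0.001]
ft_force: [-0.2, -0.1, -0.5]
grip_width: 0.0867
grip_force: 0.0
```

>>> {"method": "move_arm", "body": {"series": "0 0 0 0 0 0; 0 0 0 0 0 0; 0 0 0 0 0 0; 0 0 0 0 0 0; 0 0 0 0 0 0; 0 0 0 0 0 0; 0 0 0 0 0 0; 0 0 0 0 0 0", "jaw": 0, "newtons": 3}}

```text
time: 69.87
position: [0.481, 0.0222, 0.0356]
tool_rot: [0.047, 0.999, -0.0, -0.0]
ft_force: [0.7, 0.0, 0.3]
grip_width: 0.0415
grip_force: 0.0
```

>>> {"method": "move_arm", "body": {"series": "-2 0 0 0 0 0; -4 0 0 0 0 0; -6 0 0 0 0 0; -8 0 0 0 0 0; -10 0 0 0 0 0; -12 0 0 0 0 0; -13 0 0 0 0 0; -13 0 0 0 0 0"}}

```text
time: 70.53
position: [0.4943, 0.0209, 0.0356]
tool_rot: [0.047, 0.999, -0.0, -0.0]
ft_force: [1.1, 0.3, -0.3]
grip_width: 0.0009
grip_force: 0.0
```

>>> {"method": "move_arm", "body": {"series": "-1 0 0 0 0 0; -2 0 0 0 0 0; -2 0 0 0 0 0"}}

```text
time: 70.78
position: [0.4961, 0.0207, 0.0356]
tool_rot: [0.047, 0.999, -0.0, -0.0]
ft_force: [0.9, -0.7, 0.3]
grip_width: -0.0
grip_force: 0.0
```

>>> {"method": "move_arm", "body": {"series": "-1 0 0 0 0 0; -2 0 0 0 0 0; -2 0 0 0 0 0"}}

```text
time: 71.03
position: [0.4975, 0.0207, 0.0356]
tool_rot: [0.047, 0.999, -0.0, -0.001]
ft_force: [-0.2, 0.3, 0.7]
grip_width: 0.0006
grip_force: 0.5
```

>>> {"method": "move_arm", "body": {"series": "2 0 0 0 0 0; 10 0 0 0 0 0; 25 0 0 0 0 0; 42 0 0 0 0 0; 52 0 0 0 0 0; 54 0 0 0 0 0; 54 0 0 0 0 0", "jaw": 0.5}}

```text
time: 71.62
position: [0.4434, 0.0258, 0.0357]
tool_rot: [0.047, 0.999, -0.0, -0.001]
ft_force: [0.7, -1.0, -0.5]
grip_width: 0.0383
grip_force: 0.0
```

Run:
```python
from h import *
go([.445,.1611,.035],yaw(-2.5))
```

```text
delta [ 11.1 134.9   0.7] [-0.  -0.1 -2.9] pos [0.4434 0.0258 0.0357]
```

>>> {"method": "move_arm", "body": {"series": "1 12 0 0 0 0; 4 35 0 0 0 -1; 6 65 0 0 0 -2; 9 95 0 0 0 -2.9; 11 120 0 0 0 -2.9; 11 132 0 0 0 -2.9; 11 135 0 0 0 -2.9; 11 135 0 0 0 -2.9", "jaw": 1}}

```text
time: 72.28
position: [0.4471, 0.1619, 0.0357]
tool_rot: [0.02, 1.0, 0.0, 0.001]
ft_force: [0.4, -0.7, 0.7]
grip_width: 0.0847
grip_force: 0.0
```

>>> {"method": "move_arm", "body": {"series": "-5 0 0 0 0 0; -12 0 0 0 0 0; -20 0 0 0 0 0; -28 0 0 0 0 0; -36 0 0 0 0 0; -44 0 0 0 0 0; -50 0 0 0 0 0; -50 0 0 0 0 0"}}

```text
time: 72.95
position: [0.4982, 0.1587, 0.0357]
tool_rot: [0.022, 1.0, 0.0, 0.001]
ft_force: [0.6, 0.3, -0.3]
grip_width: 0.087
grip_force: 0.0
```

Run:
```python
from h import *
go([.567,.1557,.035],yaw(-2.5)); print(robot.get_obs()['ft_force'])
```

```text
delta [-68.9   0.    0.9] [0.  0.1 0. ] pos [0.4982 0.1587 0.0357]
[ 0.6301135   0.25268395 -0.29856571]
```

>>> {"method": "move_arm", "body": {"series": "-5 0 0 0 0 0; -12 0 0 0 0 0; -20 0 0 0 0 0; -30 0 0 0 0 0; -40 0 0 0 0 0; -52 0 0 0 0 0; -64 0 0 0 0 0; -68 0 0 0 0 0"}}

```text
time: 73.62
position: [0.5671, 0.1559, 0.0359]
tool_rot: [0.022, 1.0, 0.0, 0.002]
ft_force: [1.3, 0.5, 0.4]
grip_width: 0.087
grip_force: 0.0
```

>>> {"method": "move_arm", "body": {"series": "0 0 0 0 0 0; 0 0 0 0 0 0; 0 0 0 0 0 0; 0 0 0 0 0 0; 0 0 0 0 0 0", "jaw": 0.5, "newtons": 8}}

```text
time: 74.03
position: [0.5629, 0.1561, 0.0355]
tool_rot: [0.021, 1.0, -0.0, -0.001]
ft_force: [-0.2, 0.1, -0.2]
grip_width: 0.0616
grip_force: 0.0
```

>>> {"method": "move_arm", "body": {"series": "0 0 0 0 0 0; 0 0 0 0 0 0"}}

```text
time: 74.2
position: [0.563, 0.156, 0.0355]
tool_rot: [0.021, 1.0, -0.0, -0.001]
ft_force: [-1.3, 0.2, 0.2]
grip_width: 0.06
grip_force: 8.0
```

>>> {"method": "move_arm", "body": {"series": "0 0 0 0 0 0; 0 0 0 0 0 0; 0 0 0 0 0 0; 0 0 0 0 0 0; 0 0 0 0 0 0; 0 0 0 0 0 0", "jaw": 1}}

```text
time: 74.7
position: [0.5638, 0.156, 0.0356]
tool_rot: [0.021, 1.0, -0.0, -0.0]
ft_force: [-0.7, -0.4, 1.1]
grip_width: 0.085
grip_force: 0.0
```

>>> {"method": "move_arm", "body": {"series": "8 0 0 0 0 0; 20 0 0 0 0 0; 35 0 0 0 0 0; 50 0 0 0 0 0; 62 0 0 0 0 0; 70 0 0 0 0 0; 74 0 0 0 0 0; 75 0 0 0 0 0"}}

```text
time: 75.37
position: [0.4879, 0.1593, 0.0356]
tool_rot: [0.021, 1.0, -0.0, -0.001]
ft_force: [0.8, 0.1, -0.1]
grip_width: 0.0872
grip_force: 0.0
```

>>> {"method": "move_arm", "body": {"series": "0 0 0 0 0 0; 0 0 0 0 0 0; 0 0 0 0 0 0; 0 0 0 0 0 0; 0 0 0 0 0 0; 0 0 0 0 0 0; 0 0 0 0 0 0; 0 0 0 0 0 0", "jaw": 0, "newtons": 3}}

```text
time: 76.03
position: [0.4888, 0.1592, 0.0356]
tool_rot: [0.021, 1.0, -0.0, -0.0]
ft_force: [-1.1, 0.4, 0.1]
grip_width: 0.0415
grip_force: 0.0
```

>>> {"method": "move_arm", "body": {"series": "-2 0 0 0 0 0; -4 0 0 0 0 0; -6 0 0 0 0 0; -8 0 0 0 0 0; -10 0 0 0 0 0; -12 0 0 0 0 0; -13 0 0 0 0 0; -13 0 0 0 0 0"}}

```text
time: 76.7
position: [0.5022, 0.1586, 0.0356]
tool_rot: [0.021, 1.0, -0.0, -0.0]
ft_force: [-0.1, 1.0, 0.1]
grip_width: 0.001
grip_force: 0.0
```

>>> {"method": "move_arm", "body": {"series": "-1 0 0 0 0 0; -2 0 0 0 0 0; -2 0 0 0 0 0"}}

```text
time: 76.95
position: [0.504, 0.1586, 0.0356]
tool_rot: [0.021, 1.0, -0.0, -0.0]
ft_force: [0.2, 1.1, -0.7]
grip_width: 0.0006
grip_force: 0.0
```

>>> {"method": "move_arm", "body": {"series": "-1 0 0 0 0 0; -2 0 0 0 0 0; -2 0 0 0 0 0"}}

```text
time: 77.2
position: [0.5059, 0.1585, 0.0356]
tool_rot: [0.021, 1.0, -0.0, -0.0]
ft_force: [-1.0, -0.5, 0.1]
grip_width: 0.0006
grip_force: 0.0
```

>>> {"method": "move_arm", "body": {"series": "-1 0 0 0 0 0; -1 0 0 0 0 0; -1 0 0 0 0 0"}}

```text
time: 77.45
position: [0.506, 0.1585, 0.0355]
tool_rot: [0.021, 1.0, -0.0, -0.001]
ft_force: [-2.5, -0.0, 0.7]
grip_width: 0.0003
grip_force: 0.9
```

>>> {"method": "move_arm", "body": {"series": "-1 0 0 0 0 0; -1 0 0 0 0 0; -1 0 0 0 0 0"}}

```text
time: 77.7
position: [0.506, 0.1584, 0.0355]
tool_rot: [0.021, 1.0, -0.0, -0.002]
ft_force: [-5.5, 1.9, 3.4]
grip_width: 0.0005
grip_force: 2.7
```

>>> {"method": "move_arm", "body": {"series": "3 0 0 0 0 0; 10 0 0 0 0 0; 25 0 0 0 0 0; 42 0 0 0 0 0; 58 0 0 0 0 0; 68 0 0 0 0 0; 70 0 0 0 0 0; 70 0 0 0 0 0", "jaw": 0.5}}

```text
time: 78.37
position: [0.438, 0.1615, 0.0357]
tool_rot: [0.021, 1.0, -0.0, 0.0]
ft_force: [0.6, -0.4, -0.0]
grip_width: 0.0415
grip_force: 0.0
```

Run:
```python
from h import *
go([.436,-.1593,.0355],yaw(3.6))
```

```text
delta [-1.160e+01 -3.206e+02  3.000e-01] [-0.  0. -6.] pos [0.438  0.1615 0.0357]
```

>>> {"method": "move_arm", "body": {"series": "0 -15 0 0 0 0; -1 -45 0 0 0 -1; -3 -80 0 0 0 -2; -5 -115 0 0 0 -3; -7 -150 0 0 0 -4; -8 -185 0 0 0 -5; -9 -220 0 0 0 -6; -10 -255 0 0 0 -6"}}

```text
time: 79.03
position: [0.4387, -0.0968, 0.0357]
tool_rot: [-0.031, 1.0, -0.001, 0.001]
ft_force: [1.5, 1.5, 0.8]
grip_width: 0.0433
grip_force: 0.0
```

Run:
```python
from h import *
go([.436,-.1593,.0355],yaw(3.6));print(robot.get_obs()['q'])
```

```text
delta [  6.5 -62.2   0.3] [-0.1  0.1 -0. ] pos [ 0.4387 -0.0968  0.0357]
[-4.66530098e-01  7.01396669e-01  2.02158219e+00 -1.29239538e-03
  4.15388670e-01 -2.09817141e+00]
```

>>> {"method": "move_arm", "body": {"series": "2 -20 0 0 0 0; 4 -40 0 0 0 0; 5 -55 0 0 0 0; 5 -62 0 0 0 0; 5 -63 0 0 0 0; 5 -63 0 0 0 0; 5 -63 0 0 0 0; 5 -63 0 0 0 0", "jaw": 1}}

```text
time: 79.7
position: [0.4356, -0.1559, 0.0357]
tool_rot: [-0.032, 0.999, 0.0, -0.001]
ft_force: [-0.3, 0.9, 0.3]
grip_width: 0.0847
grip_force: 0.0
```

Run:
```python
from h import *
go([.5525,-.152,.0355],yaw(3.6));print(robot.get_obs()['q'])
```

```text
delta [-116.9   -3.5    0. ] [ 0.  -0.1  0. ] pos [ 0.4356 -0.1559  0.0357]
[-5.85570501e-01  7.06487175e-01  1.98471325e+00 -1.10305721e-03
  4.51538232e-01 -2.21862784e+00]
```

>>> {"method": "move_arm", "body": {"series": "-5 -1 0 0 0 0; -12 -2 0 0 0 0; -20 -3 0 0 0 0; -28 -3.5 0 0 0 0; -36 -3.5 0 0 0 0; -44 -3.5 0 0 0 0; -52 -3.5 0 0 0 0; -58 -3.5 0 0 0 0"}}

```text
time: 80.37
position: [0.4952, -0.1569, 0.0357]
tool_rot: [-0.031, 1.0, -0.0, 0.0]
ft_force: [0.5, -0.4, 0.1]
grip_width: 0.0869
grip_force: 0.0
```

>>> {"method": "move_arm", "body": {"series": "-6 0 0 0 0 0; -13 0 0 0 0 0; -20 0 0 0 0 0; -28 0 0 0 0 0; -36 0 0 0 0 0; -46 0 0 0 0 0; -54 0 0 0 0 0; -57 0 0 0 0 0"}}

```text
time: 81.03
position: [0.5528, -0.1536, 0.0358]
tool_rot: [-0.031, 1.0, -0.001, 0.001]
ft_force: [0.6, 0.5, -0.9]
grip_width: 0.0868
grip_force: 0.0
```

>>> {"method": "move_arm", "body": {"series": "0 0 0 0 0 0; 0 0 0 0 0 0; 0 0 0 0 0 0; 0 0 0 0 0 0; 0 0 0 0 0 0", "jaw": 0.5, "newtons": 8}}

```text
time: 81.45
position: [0.5502, -0.1532, 0.0356]
tool_rot: [-0.031, 1.0, 0.0, -0.001]
ft_force: [0.0, 1.7, -0.7]
grip_width: 0.0616
grip_force: 0.9
```

>>> {"method": "move_arm", "body": {"series": "0 0 0 0 0 0; 0 0 0 0 0 0"}}

```text
time: 81.62
position: [0.5501, -0.1531, 0.0356]
tool_rot: [-0.031, 1.0, 0.0, -0.001]
ft_force: [-1.2, 1.2, -0.0]
grip_width: 0.0602
grip_force: 8.0
```

>>> {"method": "move_arm", "body": {"series": "0 0.6 0 0 0 0; 0 1.2 0 0 0 0; 0 1.2 0 0 0 0; 0 1.2 0 0 0 0"}}

```text
time: 81.95
position: [0.5505, -0.1524, 0.0356]
tool_rot: [-0.031, 1.0, -0.0, -0.0]
ft_force: [-1.5, -2.1, 0.4]
grip_width: 0.0597
grip_force: 8.0
```

>>> {"method": "move_arm", "body": {"series": "0 0 0 0 0 0; 0 0 0 0 0 0; 0 0 0 0 0 0; 0 0 0 0 0 0; 0 0 0 0 0 0; 0 0 0 0 0 0; 0 0 0 0 0 0", "jaw": 1}}

```text
time: 82.53
position: [0.5508, -0.1521, 0.0356]
tool_rot: [-0.031, 1.0, -0.0, -0.0]
ft_force: [0.7, -0.4, 0.2]
grip_width: 0.086
grip_force: 0.0
```

>>> {"method": "move_arm", "body": {"series": "0 0 -10 0 0 0; 0 0 -30 0 0 0; 0 0 -60 0 0 0; 0 0 -90 0 0 0; 5 0 -125 0 0 0; 15 0 -160 0 0 0; 30 -10 -190 0 0 0; 50 -30 -200 0 0 0"}}

```text
time: 83.2
position: [0.5048, -0.1849, 0.2412]
tool_rot: [-0.033, 0.999, -0.002, 0.004]
ft_force: [0.4, -0.4, -0.0]
grip_width: 0.0873
grip_force: 0.0
```

Run:
```python
from h import *
# dropped head centre: 54 mm from hinge
t=np.array([.444,-.3625,.126]); h=np.array([.497,-.362,.089])
print(np.linalg.norm(t-h), np.degrees(np.arctan2(h[0]-t[0],t[2]-h[2])))
g=h+(t-h)*54/65; print(g)
go([g[0],g[1],.25],yaw(3)); go([g[0],g[1],g[2]+.003],yaw(3))
```

```text
0.06463938427924572 55.08059798754231
[ 0.45296923 -0.36241538  0.11973846]
delta [  63.2 -173.8   -8.4] [-0.3  0.4  0.7] pos [ 0.5048 -0.1849  0.2412]
delta [  64.2 -173.2  118.8] [-0.3  0.4  0.7] pos [ 0.5048 -0.1849  0.2412]
```

>>> {"method": "move_arm", "body": {"series": "5 -20 0 0 0 0; 15 -50 0 0 0 0; 28 -85 0 0 0 0.3; 42 -120 0 0 0 0.7; 54 -150 0 0 0 0.7; 61 -168 10 0 0 0.7; 63 -173 25 0 0 0.7; 63 -173 40 0 0 0.7", "jaw": 0.5}}

```text
time: 83.87
position: [0.45, -0.3645, 0.1966]
tool_rot: [-0.023, 1.0, -0.002, 0.001]
ft_force: [1.3, -0.7, -0.3]
grip_width: 0.0462
grip_force: 0.0
```

Run:
```python
from h import *
go([.4525,-.363,.1225],yaw(3));print(robot.get_obs()['grip_width'],robot.get_obs()['q'])
```

```text
delta [-2.5  1.6 74.1] [-0.2  0.1 -0.3] pos [ 0.45   -0.3645  0.1966]
0.04615539951850226 [-8.73114235e-01  5.24519704e-01  1.60036730e+00 -1.16315333e-03
  1.01359246e+00 -2.48982213e+00]
```

>>> {"method": "move_arm", "body": {"series": "-1 1 10 0 0 0; -2 1.5 25 0 0 0; -2 1.5 40 0 0 0; -2 1.5 50 0 0 0; -2 1.5 58 0 0 0; -2 1.5 60 0 0 0; -2 1.5 60 0 0 0"}}

```text
time: 84.45
position: [0.4524, -0.3598, 0.1355]
tool_rot: [-0.025, 1.0, 0.0, -0.001]
ft_force: [-0.0, 1.0, 0.7]
grip_width: 0.0431
grip_force: 0.0
```

Run:
```python
from h import *
go([.4525,-.363,.1225],yaw(3));print(robot.get_obs()['ft_force'])
```

```text
delta [ 0.1 -3.2 13. ] [ 0.  -0.1 -0.1] pos [ 0.4524 -0.3598  0.1355]
[-0.01493233  0.96799126  0.6624679 ]
```

>>> {"method": "move_arm", "body": {"series": "0 -1 3 0 0 0; 0 -3 7 0 0 0; 0 -3 11 0 0 0; 0 -3 13 0 0 0; 0 -3 13 0 0 0"}}

```text
time: 84.87
position: [0.4523, -0.3629, 0.1223]
tool_rot: [-0.025, 1.0, 0.0, -0.001]
ft_force: [-0.8, -0.2, 0.1]
grip_width: 0.0436
grip_force: 0.0
```

>>> {"method": "move_arm", "body": {"series": "0 0 0 0 0 0; 0 0 0 0 0 0; 0 0 0 0 0 0; 0 0 0 0 0 0; 0 0 0 0 0 0; 0 0 0 0 0 0", "jaw": 0.1, "newtons": 4}}

```text
time: 85.37
position: [0.453, -0.365, 0.1233]
tool_rot: [-0.025, 1.0, -0.002, 0.0]
ft_force: [-1.0, -5.3, 0.4]
grip_width: 0.026
grip_force: 4.0
```

Run:
```python
from h import *
o=robot.get_obs(); T=R.from_quat(o['tool_rot']); p=o['position']+T.apply([0,0,.003])
h=np.array([.497,0,.089]); v=p-h; r=np.hypot(v[0],v[2]); a0=np.arctan2(-v[0],v[2]); print(np.round(p,4),r,np.degrees(a0),o['grip_width'],o['ft_force'])
for a in (50,44,38,32,26,20,14,8,2,-4,-8):
    q=np.array([h[0]-r*np.sin(np.radians(a)),0,h[2]+r*np.cos(np.radians(a))]); d=q-p; d[1]=0
    d[1]=np.tan(np.radians(3))*d[0]*0+d[0]*.052
    print(a,np.round(T.inv().apply(d)*1000,1))
```

```text
[ 0.453  -0.365   0.1203] 0.053973389813667554 54.59313601333819 0.026029265188849925 [-1.0128399  -5.31909431  0.37882132]
50 [-2.7 -0.  -3.4]
44 [-6.5 -0.  -7.6]
38 [-10.8  -0.  -11.3]
32 [-15.4  -0.  -14.5]
26 [-20.4  -0.  -17.2]
20 [-25.6  -0.  -19.4]
14 [-31.   -0.  -21.1]
8 [-36.5  -0.  -22.2]
2 [-42.2  -0.  -22.6]
-4 [-47.8   0.  -22.5]
-8 [-51.6   0.  -22.1]
```

>>> {"method": "move_arm", "body": {"series": "0 -1.5 0 0 0 0; -2.7 -2 -3.4 0 0 0; -6.5 -2 -7.6 0 0 0; -10.8 -2 -11.3 0 0 0; -15.4 -2 -14.5 0 0 0; -20.4 -2 -17.2 0 0 0; -25.6 -2 -19.4 0 0 0; -25.6 -2 -19.4 0 0 0"}}

```text
time: 86.03
position: [0.4797, -0.3634, 0.1429]
tool_rot: [-0.025, 1.0, -0.0, 0.0]
ft_force: [-1.8, -1.0, 2.8]
grip_width: 0.026
grip_force: 4.0
```

Run:
```python
from h import *
o=robot.get_obs(); p=o['position']; h=np.array([.497,0,.089]); v=p-[0,0,.003]-h; print(np.hypot(v[0],v[2]),np.degrees(np.arctan2(-v[0],v[2])),o['ft_force'],o['grip_width'])
```

```text
0.05376243270932495 18.758872025412078 [-1.7873224  -1.0173533   2.83545551] 0.026017871955144753
```

>>> {"method": "move_arm", "body": {"series": "-5.4 0 -1.7 0 0 0; -10.9 0 -2.8 0 0 0; -16.6 0 -3.2 0 0 0; -22.2 0 -3.1 0 0 0; -26 0 -2.7 0 0 0; -26 0 -2.7 0 0 0; -26 0 -2.7 0 0 0"}}

```text
time: 86.62
position: [0.5048, -0.3618, 0.1445]
tool_rot: [-0.025, 1.0, 0.001, -0.0]
ft_force: [1.2, 2.2, 0.8]
grip_width: 0.026
grip_force: 4.0
```

>>> {"method": "move_arm", "body": {"series": "0 0 0 0 0 0; 0 0 0 0 0 0; 0 0 0 0 0 0; 0 0 0 0 0 0; 0 0 0 0 0 0; 0 0 0 0 0 0", "jaw": 0.55}}

```text
time: 87.12
position: [0.5041, -0.3627, 0.1448]
tool_rot: [-0.025, 1.0, -0.0, -0.0]
ft_force: [0.1, 0.3, 0.3]
grip_width: 0.0469
grip_force: 0.0
```

>>> {"method": "move_arm", "body": {"series": "0 0 -8 0 0 0; 0 0 -20 0 0 0; 0 0 -40 0 0 0; 0 0 -65 0 0 0; 0 0 -90 0 0 0; 0 0 -110 0 0 0; 0 0 -110 0 0 0; 0 0 -110 0 0 0"}}

```text
time: 87.78
position: [0.505, -0.3632, 0.2574]
tool_rot: [-0.025, 1.0, -0.002, 0.001]
ft_force: [0.1, -0.6, -0.4]
grip_width: 0.0478
grip_force: 0.0
```

Run:
```python
from h import *
print(robot.hand_in())
```

```text
the job is handed in; nothing more can be done
None
```

I handed the job in at about 88 s: the breaker was tripped first, all three cloches are on the drainer, each gully is under its own needle, and the lever is back on. The 200 camera calls ran out around 53 s. I set gully 3 and the lever without a live view, using touch, arm readings and the last stored pictures. By those measurements the collar openings are within about 2 mm of the needles. I did not see the final layout or the lever in its on position; I let go of the lever about 8° past centre on the on side.

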